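# Ice the sample pan and put the scoop back in its clips

## Task

Take the washed scoop out of the drying rack and scoop ice cubes with it from the dark grey tub into the blue pan until at least three lie in the pan; keep the gripper's fingers off the ice and leave no cube on the bench. Then snap the scoop's handle fully down into both spring clips of its stand, centred between them, and let go, without shifting the bottle, the dishes or the beaker.

Things in the scene. Friction and masses are not known exactly. Their poses are not given: they have to be found in the camera images.
- scoop_handle (a point): Middle of the steel scoop's round black rubber handle, on its axis: 20 mm thick, 104 mm long along x (+-52 mm); a thin neck joins it to the bowl's back wall, 60 mm ahead in x. All scoop axes: x handle to lip, y across, z out of the bowl's open side (up in use). Scoop 190 g. At first it stands in the rack, handle straight down (few degrees' play), lip uppermost, handle mostly hidden.
- scoop_bowl (a point): Point inside the scoop's bowl, 36 mm ahead of its back wall, 24 mm over the floor's underside: 96 mm ahead of the handle's middle in x, 26 mm below it in z. Bowl 92 mm long, 66 mm wide (inside 62), floor 2 mm thick; back wall 58 mm high, side walls as high there, falling to the floor 28 mm short of the lip. It can be gripped across its width here. Put down, the scoop lies level on its floor.
- scoop_lip (a point): Middle of the lip's front edge, on the underside of the floor: 152 mm ahead of the handle's middle in x and 50 mm below it in z. The lip is 1 mm thick.
- rack: Light-blue drying rack, fixed, 96 x 150 x 88 mm, origin at the centre of its underside, z up. Two perforated tiers with six 24 mm holes at x = -20, +20, y = -42, 0, +42 mm; the scoop's handle stands in hole (-20, 0), its end 6 mm above the bench, so lift it out straight. Two test tubes in the holes (+20, -42) and (+20, +42) reach 101 mm up.
- tub: Dark grey ice tub, fixed, open at the top, 220 x 118 x 66 mm outside, walls and floor 4 mm, origin at the centre of its underside. Its front (-x side, towards the robot) is low, 26 mm; the side walls rise from 26 mm at the front to the full 66 mm at x = -30 mm. The ice lies on its floor.
- pan: Blue foam ice pan, fixed, open at the top, 196 x 142 x 62 mm outside, walls and floor 12 mm, origin at the centre of its underside, -x side towards the robot. A steel block (62 mm high) with three capped sample tubes (90 mm high) fills its far end from x = +53 mm on; the rest is free for ice.
- clip_mid (a point): On the fixed scoop stand: where the handle's middle belongs, 75 mm above the bench. x along the handle (the lip may point to +x or -x), z up. Two white C-shaped spring clips, 14 mm wide, open upwards, stand 31 mm ahead and behind in x, 48 mm free between them; mouths 14 mm above this point. Pressed straight down, with less than 10 N, the handle snaps in. Base plate 130 x 70 x 8 mm.
- ice0_c (a point): Centre of ice cube 0: 24 mm, clear pale blue, edges rounded by 5 mm, 13 g, slippery.
- ice1_c (a point): Centre of ice cube 1: 24 mm, clear pale blue, edges rounded by 5 mm, 13 g, slippery.
- ice2_c (a point): Centre of ice cube 2: 24 mm, clear pale blue, edges rounded by 5 mm, 13 g, slippery.
- ice3_c (a point): Centre of ice cube 3: 24 mm, clear pale blue, edges rounded by 5 mm, 13 g, slippery.
- ice4_c (a point): Centre of ice cube 4: 24 mm, clear pale blue, edges rounded by 5 mm, 13 g, slippery.
- ice5_c (a point): Centre of ice cube 5: 24 mm, clear pale blue, edges rounded by 5 mm, 13 g, slippery.
- bottle: Bystander: amber reagent bottle, 64 mm in diameter, 145 mm high, loose; origin at the centre of its underside.
- dishes: Bystander: pile of three petri dishes, 89 mm in diameter, 46 mm high, loose; origin at the centre of its underside.
- beaker: Bystander: empty glass beaker, 60 mm in diameter, 75 mm high, loose; origin at the centre of its underside.

How it is judged:
On the way, in this order (a step that is already met when the one before it is completed fails the run):
1. a cube of ice rides in the scoop's bowl, lifted clear of the tub (((x of ice0_c in the frame of scoop_bowl between -0.036 and 0.062 m and y of ice0_c in the frame of scoop_bowl between -0.031 and 0.031 m and z of ice0_c in the frame of scoop_bowl between -0.022 and 0.04 m and height (world z) of ice0_c above 0.06 m) or (x of ice1_c in the frame of scoop_bowl between -0.036 and 0.062 m and y of ice1_c in the frame of scoop_bowl between -0.031 and 0.031 m and z of ice1_c in the frame of scoop_bowl between -0.022 and 0.04 m and height (world z) of ice1_c above 0.06 m) or (x of ice2_c in the frame of scoop_bowl between -0.036 and 0.062 m and y of ice2_c in the frame of scoop_bowl between -0.031 and 0.031 m and z of ice2_c in the frame of scoop_bowl between -0.022 and 0.04 m and height (world z) of ice2_c above 0.06 m) or (x of ice3_c in the frame of scoop_bowl between -0.036 and 0.062 m and y of ice3_c in the frame of scoop_bowl between -0.031 and 0.031 m and z of ice3_c in the frame of scoop_bowl between -0.022 and 0.04 m and height (world z) of ice3_c above 0.06 m) or (x of ice4_c in the frame of scoop_bowl between -0.036 and 0.062 m and y of ice4_c in the frame of scoop_bowl between -0.031 and 0.031 m and z of ice4_c in the frame of scoop_bowl between -0.022 and 0.04 m and height (world z) of ice4_c above 0.06 m) or (x of ice5_c in the frame of scoop_bowl between -0.036 and 0.062 m and y of ice5_c in the frame of scoop_bowl between -0.031 and 0.031 m and z of ice5_c in the frame of scoop_bowl between -0.022 and 0.04 m and height (world z) of ice5_c above 0.06 m))), for 0.2 s.
2. at least three cubes lie in the blue pan ((((horizontal distance between ice0_c and pan below 0.105 m and height (world z) of ice0_c below 0.062 m) and (horizontal distance between ice1_c and pan below 0.105 m and height (world z) of ice1_c below 0.062 m) and (horizontal distance between ice2_c and pan below 0.105 m and height (world z) of ice2_c below 0.062 m)) or ((horizontal distance between ice0_c and pan below 0.105 m and height (world z) of ice0_c below 0.062 m) and (horizontal distance between ice1_c and pan below 0.105 m and height (world z) of ice1_c below 0.062 m) and (horizontal distance between ice3_c and pan below 0.105 m and height (world z) of ice3_c below 0.062 m)) or ((horizontal distance between ice0_c and pan below 0.105 m and height (world z) of ice0_c below 0.062 m) and (horizontal distance between ice1_c and pan below 0.105 m and height (world z) of ice1_c below 0.062 m) and (horizontal distance between ice4_c and pan below 0.105 m and height (world z) of ice4_c below 0.062 m)) or ((horizontal distance between ice0_c and pan below 0.105 m and height (world z) of ice0_c below 0.062 m) and (horizontal distance between ice1_c and pan below 0.105 m and height (world z) of ice1_c below 0.062 m) and (horizontal distance between ice5_c and pan below 0.105 m and height (world z) of ice5_c below 0.062 m)) or ((horizontal distance between ice0_c and pan below 0.105 m and height (world z) of ice0_c below 0.062 m) and (horizontal distance between ice2_c and pan below 0.105 m and height (world z) of ice2_c below 0.062 m) and (horizontal distance between ice3_c and pan below 0.105 m and height (world z) of ice3_c below 0.062 m)) or ((horizontal distance between ice0_c and pan below 0.105 m and height (world z) of ice0_c below 0.062 m) and (horizontal distance between ice2_c and pan below 0.105 m and height (world z) of ice2_c below 0.062 m) and (horizontal distance between ice4_c and pan below 0.105 m and height (world z) of ice4_c below 0.062 m)) or ((horizontal distance between ice0_c and pan below 0.105 m and height (world z) of ice0_c below 0.062 m) and (horizontal distance between ice2_c and pan below 0.105 m and height (world z) of ice2_c below 0.062 m) and (horizontal distance between ice5_c and pan below 0.105 m and height (world z) of ice5_c below 0.062 m)) or ((horizontal distance between ice0_c and pan below 0.105 m and height (world z) of ice0_c below 0.062 m) and (horizontal distance between ice3_c and pan below 0.105 m and height (world z) of ice3_c below 0.062 m) and (horizontal distance between ice4_c and pan below 0.105 m and height (world z) of ice4_c below 0.062 m)) or ((horizontal distance between ice0_c and pan below 0.105 m and height (world z) of ice0_c below 0.062 m) and (horizontal distance between ice3_c and pan below 0.105 m and height (world z) of ice3_c below 0.062 m) and (horizontal distance between ice5_c and pan below 0.105 m and height (world z) of ice5_c below 0.062 m)) or ((horizontal distance between ice0_c and pan below 0.105 m and height (world z) of ice0_c below 0.062 m) and (horizontal distance between ice4_c and pan below 0.105 m and height (world z) of ice4_c below 0.062 m) and (horizontal distance between ice5_c and pan below 0.105 m and height (world z) of ice5_c below 0.062 m)) or ((horizontal distance between ice1_c and pan below 0.105 m and height (world z) of ice1_c below 0.062 m) and (horizontal distance between ice2_c and pan below 0.105 m and height (world z) of ice2_c below 0.062 m) and (horizontal distance between ice3_c and pan below 0.105 m and height (world z) of ice3_c below 0.062 m)) or ((horizontal distance between ice1_c and pan below 0.105 m and height (world z) of ice1_c below 0.062 m) and (horizontal distance between ice2_c and pan below 0.105 m and height (world z) of ice2_c below 0.062 m) and (horizontal distance between ice4_c and pan below 0.105 m and height (world z) of ice4_c below 0.062 m)) or ((horizontal distance between ice1_c and pan below 0.105 m and height (world z) of ice1_c below 0.062 m) and (horizontal distance between ice2_c and pan below 0.105 m and height (world z) of ice2_c below 0.062 m) and (horizontal distance between ice5_c and pan below 0.105 m and height (world z) of ice5_c below 0.062 m)) or ((horizontal distance between ice1_c and pan below 0.105 m and height (world z) of ice1_c below 0.062 m) and (horizontal distance between ice3_c and pan below 0.105 m and height (world z) of ice3_c below 0.062 m) and (horizontal distance between ice4_c and pan below 0.105 m and height (world z) of ice4_c below 0.062 m)) or ((horizontal distance between ice1_c and pan below 0.105 m and height (world z) of ice1_c below 0.062 m) and (horizontal distance between ice3_c and pan below 0.105 m and height (world z) of ice3_c below 0.062 m) and (horizontal distance between ice5_c and pan below 0.105 m and height (world z) of ice5_c below 0.062 m)) or ((horizontal distance between ice1_c and pan below 0.105 m and height (world z) of ice1_c below 0.062 m) and (horizontal distance between ice4_c and pan below 0.105 m and height (world z) of ice4_c below 0.062 m) and (horizontal distance between ice5_c and pan below 0.105 m and height (world z) of ice5_c below 0.062 m)) or ((horizontal distance between ice2_c and pan below 0.105 m and height (world z) of ice2_c below 0.062 m) and (horizontal distance between ice3_c and pan below 0.105 m and height (world z) of ice3_c below 0.062 m) and (horizontal distance between ice4_c and pan below 0.105 m and height (world z) of ice4_c below 0.062 m)) or ((horizontal distance between ice2_c and pan below 0.105 m and height (world z) of ice2_c below 0.062 m) and (horizontal distance between ice3_c and pan below 0.105 m and height (world z) of ice3_c below 0.062 m) and (horizontal distance between ice5_c and pan below 0.105 m and height (world z) of ice5_c below 0.062 m)) or ((horizontal distance between ice2_c and pan below 0.105 m and height (world z) of ice2_c below 0.062 m) and (horizontal distance between ice4_c and pan below 0.105 m and height (world z) of ice4_c below 0.062 m) and (horizontal distance between ice5_c and pan below 0.105 m and height (world z) of ice5_c below 0.062 m)) or ((horizontal distance between ice3_c and pan below 0.105 m and height (world z) of ice3_c below 0.062 m) and (horizontal distance between ice4_c and pan below 0.105 m and height (world z) of ice4_c below 0.062 m) and (horizontal distance between ice5_c and pan below 0.105 m and height (world z) of ice5_c below 0.062 m)))), for 0.2 s.
At the end, for the whole second after the job is handed in: At least three cubes lie in the pan below its rim, every other cube in the pan or tub, all at rest; the handle is snapped in both clips: its middle within 3 mm sideways and in height and 10 mm lengthwise of its place, in line within 4 degrees; bystanders within 15 mm of their places ((((horizontal distance between ice0_c and pan below 0.105 m and height (world z) of ice0_c below 0.062 m) and (horizontal distance between ice1_c and pan below 0.105 m and height (world z) of ice1_c below 0.062 m) and (horizontal distance between ice2_c and pan below 0.105 m and height (world z) of ice2_c below 0.062 m)) or ((horizontal distance between ice0_c and pan below 0.105 m and height (world z) of ice0_c below 0.062 m) and (horizontal distance between ice1_c and pan below 0.105 m and height (world z) of ice1_c below 0.062 m) and (horizontal distance between ice3_c and pan below 0.105 m and height (world z) of ice3_c below 0.062 m)) or ((horizontal distance between ice0_c and pan below 0.105 m and height (world z) of ice0_c below 0.062 m) and (horizontal distance between ice1_c and pan below 0.105 m and height (world z) of ice1_c below 0.062 m) and (horizontal distance between ice4_c and pan below 0.105 m and height (world z) of ice4_c below 0.062 m)) or ((horizontal distance between ice0_c and pan below 0.105 m and height (world z) of ice0_c below 0.062 m) and (horizontal distance between ice1_c and pan below 0.105 m and height (world z) of ice1_c below 0.062 m) and (horizontal distance between ice5_c and pan below 0.105 m and height (world z) of ice5_c below 0.062 m)) or ((horizontal distance between ice0_c and pan below 0.105 m and height (world z) of ice0_c below 0.062 m) and (horizontal distance between ice2_c and pan below 0.105 m and height (world z) of ice2_c below 0.062 m) and (horizontal distance between ice3_c and pan below 0.105 m and height (world z) of ice3_c below 0.062 m)) or ((horizontal distance between ice0_c and pan below 0.105 m and height (world z) of ice0_c below 0.062 m) and (horizontal distance between ice2_c and pan below 0.105 m and height (world z) of ice2_c below 0.062 m) and (horizontal distance between ice4_c and pan below 0.105 m and height (world z) of ice4_c below 0.062 m)) or ((horizontal distance between ice0_c and pan below 0.105 m and height (world z) of ice0_c below 0.062 m) and (horizontal distance between ice2_c and pan below 0.105 m and height (world z) of ice2_c below 0.062 m) and (horizontal distance between ice5_c and pan below 0.105 m and height (world z) of ice5_c below 0.062 m)) or ((horizontal distance between ice0_c and pan below 0.105 m and height (world z) of ice0_c below 0.062 m) and (horizontal distance between ice3_c and pan below 0.105 m and height (world z) of ice3_c below 0.062 m) and (horizontal distance between ice4_c and pan below 0.105 m and height (world z) of ice4_c below 0.062 m)) or ((horizontal distance between ice0_c and pan below 0.105 m and height (world z) of ice0_c below 0.062 m) and (horizontal distance between ice3_c and pan below 0.105 m and height (world z) of ice3_c below 0.062 m) and (horizontal distance between ice5_c and pan below 0.105 m and height (world z) of ice5_c below 0.062 m)) or ((horizontal distance between ice0_c and pan below 0.105 m and height (world z) of ice0_c below 0.062 m) and (horizontal distance between ice4_c and pan below 0.105 m and height (world z) of ice4_c below 0.062 m) and (horizontal distance between ice5_c and pan below 0.105 m and height (world z) of ice5_c below 0.062 m)) or ((horizontal distance between ice1_c and pan below 0.105 m and height (world z) of ice1_c below 0.062 m) and (horizontal distance between ice2_c and pan below 0.105 m and height (world z) of ice2_c below 0.062 m) and (horizontal distance between ice3_c and pan below 0.105 m and height (world z) of ice3_c below 0.062 m)) or ((horizontal distance between ice1_c and pan below 0.105 m and height (world z) of ice1_c below 0.062 m) and (horizontal distance between ice2_c and pan below 0.105 m and height (world z) of ice2_c below 0.062 m) and (horizontal distance between ice4_c and pan below 0.105 m and height (world z) of ice4_c below 0.062 m)) or ((horizontal distance between ice1_c and pan below 0.105 m and height (world z) of ice1_c below 0.062 m) and (horizontal distance between ice2_c and pan below 0.105 m and height (world z) of ice2_c below 0.062 m) and (horizontal distance between ice5_c and pan below 0.105 m and height (world z) of ice5_c below 0.062 m)) or ((horizontal distance between ice1_c and pan below 0.105 m and height (world z) of ice1_c below 0.062 m) and (horizontal distance between ice3_c and pan below 0.105 m and height (world z) of ice3_c below 0.062 m) and (horizontal distance between ice4_c and pan below 0.105 m and height (world z) of ice4_c below 0.062 m)) or ((horizontal distance between ice1_c and pan below 0.105 m and height (world z) of ice1_c below 0.062 m) and (horizontal distance between ice3_c and pan below 0.105 m and height (world z) of ice3_c below 0.062 m) and (horizontal distance between ice5_c and pan below 0.105 m and height (world z) of ice5_c below 0.062 m)) or ((horizontal distance between ice1_c and pan below 0.105 m and height (world z) of ice1_c below 0.062 m) and (horizontal distance between ice4_c and pan below 0.105 m and height (world z) of ice4_c below 0.062 m) and (horizontal distance between ice5_c and pan below 0.105 m and height (world z) of ice5_c below 0.062 m)) or ((horizontal distance between ice2_c and pan below 0.105 m and height (world z) of ice2_c below 0.062 m) and (horizontal distance between ice3_c and pan below 0.105 m and height (world z) of ice3_c below 0.062 m) and (horizontal distance between ice4_c and pan below 0.105 m and height (world z) of ice4_c below 0.062 m)) or ((horizontal distance between ice2_c and pan below 0.105 m and height (world z) of ice2_c below 0.062 m) and (horizontal distance between ice3_c and pan below 0.105 m and height (world z) of ice3_c below 0.062 m) and (horizontal distance between ice5_c and pan below 0.105 m and height (world z) of ice5_c below 0.062 m)) or ((horizontal distance between ice2_c and pan below 0.105 m and height (world z) of ice2_c below 0.062 m) and (horizontal distance between ice4_c and pan below 0.105 m and height (world z) of ice4_c below 0.062 m) and (horizontal distance between ice5_c and pan below 0.105 m and height (world z) of ice5_c below 0.062 m)) or ((horizontal distance between ice3_c and pan below 0.105 m and height (world z) of ice3_c below 0.062 m) and (horizontal distance between ice4_c and pan below 0.105 m and height (world z) of ice4_c below 0.062 m) and (horizontal distance between ice5_c and pan below 0.105 m and height (world z) of ice5_c below 0.062 m))) and x of scoop_handle in the frame of clip_mid between -0.01 and 0.01 m and y of scoop_handle in the frame of clip_mid between -0.003 and 0.003 m and z of scoop_handle in the frame of clip_mid between -0.003 and 0.003 m and angle between the x axis of scoop_handle and the x axis of clip_mid, either way round below 0.07 rad and linear speed of each of scoop, ice0, ice1, ice2, ice3, ice4, ice5 below 0.03 m/s and ((x of ice0_c in the frame of pan between -0.09 and 0.09 m and y of ice0_c in the frame of pan between -0.063 and 0.063 m and z of ice0_c in the frame of pan between 0 and 0.062 m) or (x of ice0_c in the frame of tub between -0.108 and 0.108 m and y of ice0_c in the frame of tub between -0.057 and 0.057 m and z of ice0_c in the frame of tub between 0 and 0.066 m)) and ((x of ice1_c in the frame of pan between -0.09 and 0.09 m and y of ice1_c in the frame of pan between -0.063 and 0.063 m and z of ice1_c in the frame of pan between 0 and 0.062 m) or (x of ice1_c in the frame of tub between -0.108 and 0.108 m and y of ice1_c in the frame of tub between -0.057 and 0.057 m and z of ice1_c in the frame of tub between 0 and 0.066 m)) and ((x of ice2_c in the frame of pan between -0.09 and 0.09 m and y of ice2_c in the frame of pan between -0.063 and 0.063 m and z of ice2_c in the frame of pan between 0 and 0.062 m) or (x of ice2_c in the frame of tub between -0.108 and 0.108 m and y of ice2_c in the frame of tub between -0.057 and 0.057 m and z of ice2_c in the frame of tub between 0 and 0.066 m)) and ((x of ice3_c in the frame of pan between -0.09 and 0.09 m and y of ice3_c in the frame of pan between -0.063 and 0.063 m and z of ice3_c in the frame of pan between 0 and 0.062 m) or (x of ice3_c in the frame of tub between -0.108 and 0.108 m and y of ice3_c in the frame of tub between -0.057 and 0.057 m and z of ice3_c in the frame of tub between 0 and 0.066 m)) and ((x of ice4_c in the frame of pan between -0.09 and 0.09 m and y of ice4_c in the frame of pan between -0.063 and 0.063 m and z of ice4_c in the frame of pan between 0 and 0.062 m) or (x of ice4_c in the frame of tub between -0.108 and 0.108 m and y of ice4_c in the frame of tub between -0.057 and 0.057 m and z of ice4_c in the frame of tub between 0 and 0.066 m)) and ((x of ice5_c in the frame of pan between -0.09 and 0.09 m and y of ice5_c in the frame of pan between -0.063 and 0.063 m and z of ice5_c in the frame of pan between 0 and 0.062 m) or (x of ice5_c in the frame of tub between -0.108 and 0.108 m and y of ice5_c in the frame of tub between -0.057 and 0.057 m and z of ice5_c in the frame of tub between 0 and 0.066 m))); the robot touches nothing.
It fails at once if the gripper's fingers touch the ice (contact force between the fingers and ice0 above 0.5 N or contact force between the fingers and ice1 above 0.5 N or contact force between the fingers and ice2 above 0.5 N or contact force between the fingers and ice3 above 0.5 N or contact force between the fingers and ice4 above 0.5 N or contact force between the fingers and ice5 above 0.5 N).
It fails at once if the bottle, dishes or beaker is moved more than 15 mm or tipped (distance of any of bottle, dishes, beaker from where it was at the start of the episode above 0.015 m or angle between any of bottle, dishes, beaker's own z axis and vertical above 0.25 rad).
It also fails if it takes over 72 s, if anything falls off the work surface, if the arm or the gripper's body presses on something with over 40 N, if the wrist force passes 120 N, or if a joint passes its speed limit or range.

## Robot

A 6-joint arm with a two-finger parallel gripper is mounted at the origin on the work surface. World frame = base frame: x ahead of the robot, y to its left, z up, the work surface at z = 0. Lengths are in m, angles in rad, forces in N, time in s.
With the tool pointing down it reaches from about 0.275 to 0.85 m from the base axis. Payload 19 kg.
Tool frame: the origin (TCP) lies midway between the tips of the shut fingers; the grasp point (between the pads) lies 19 mm behind it; z points along the fingers, x is the direction in which the jaws open and shut, and the axes are right-handed (so a half turn about z gives the same grasp; the last joint's range is limited). The gripper opens to 85 mm and grips with 20 to 120 N. Pads are 22 mm wide; open, the fingers measure 114 mm over their backs; the gripper's body (76 mm by 85 mm) begins 54 mm behind the grasp point. The pads swing forward as they close: fully open they stand 13 mm farther back than shut.
Start: joints at [-1.269, 0.15, 1.437, -0, 1.554, -0.134], TCP at [0.243, -0.521, 0.231] pointing down, gripper open.
Joint ranges: [-2.8, 2.8], [-0.68, 2.1], [0.12, 2.68], [-1.39, 4.53], [0.16, 2.79], [-2.81, 2.81]. Speed limits (rad/s): [1.89, 1.89, 2.22, 3.01, 3.01, 3.01].

## Interface

Orientations are given as a unit quaternion [x, y, z, w].
In Python, from bench import readout, optics, job_done gives the robot as it stands. The module is installed in compiled form; this text tells all that it offers.
- The arm moves only by the tool move_arm, never from a script. Its argument "deltas" is text: rows parted by semicolons, each of 5 numbers parted by spaces: the opening, from 0 (shut) to 1 (fully open), then the shift along the tool's x, y, z scaled (see below), then the turn about the tool's z scaled (see below). In form: grip dx dy dz roll; .... A call has 1 to 10 rows; each row is the pose to reach, as a shift and turn from the pose commanded when the call began, along the tool's axes at that moment, turning the shorter way round; what a row does not reach only later rows make up. The controller multiplies each number of a shift by 0.1 m and each number of a turn by 360 degrees. A row lasts 1/8 s, in which the tool goes at most 62.5 mm and 10.7 degrees, less where a joint would pass 70% of its speed; a pose out of reach is approached as far as the arm can. A call with a number of a shift or a turn outside -1 to 1 is refused whole. A call with a gripper value outside its range is refused whole. The fingers move at their own pace and stop on an object; "force" is the grip in N (left out, the last holds). Time passes only in rows, so rows that repeat a pose let the fingers close. It gives the time, the measured TCP pose, the force and the opening at its end, in the units of the state.
- readout.get_state(): the state, without advancing time (a new reading comes with each control period).
- optics.get_image(name): name is "scene" or "top"; returns (picture, depth): 400x640x3 uint8, red, green, blue; 400x640 float32, m along the optical axis (not along the pixel's ray), 0 where there is no reading.
- optics.camera_params(name): a dict with "mtx" (3x3 intrinsics, pixels), "distortion" ([k1, k2, p1, p2, k3] as OpenCV has them; the pictures are not rectified), "world_to_cam" (4x4, takes a point from world to camera coordinates). Camera axes: x right, y down, z forward; pixel columns grow to the right and rows downward; lengths in m; the calibration is good to about 2 mm. A picture is of the moment at which its call begins. camera_params takes no time and is no camera call.
- job_done(): hands the job in, once; it reports no verdict.
The state is a dict: "t": time; "joint_positions": joint angles; "dq": joint speeds; "joint_torque": joint torques, N m; "tool_pos": TCP position; "eef_rot": TCP orientation; "ft_force": force on the tool from outside, world axes, zero at the start; "moment": the same for the moment, N m; "finger_gap": finger opening in m.
Only numpy, scipy, OpenCV 4.12 (cv2) and the standard library are available. Lean on these libraries where they do the work, as an engineer would, in place of code of your own. Each camera call takes 0.05 s, during which the arm holds its last target.

## Working session

There is one attempt and no reset: what is moved stays moved. The work goes in short steps, Python scripts to look and compute and a tool call to move; the robot and the scene stay as the last step left them, time stands still between calls to the robot, and variables do not carry over. Pictures are saved under pics/ and viewed, and the job is handed in when it is done.

Besides the shell and the picture viewer there is one more tool, called after ">>>" as name(argument=value, ...) on one line, values as JSON. move_arm: Moves the arm, as the interface text tells. Its arguments: {"type":"object","properties":{"deltas":{"type":"string"},"force":{"type":"number"}},"required":["deltas"]}

```bash
mkdir -p pics
cat > h.py <<'E'
import numpy as np, cv2
from bench import readout, optics, job_done
def cam(n):
    p=optics.camera_params(n); return np.array(p['mtx']),np.array(p['distortion']),np.array(p['world_to_cam'])
def snap(n,tag):
    im,d=optics.get_image(n); cv2.imwrite(f'pics/{tag}.png',im[:,:,::-1]); np.save(f'pics/{tag}.npy',d); return im,d
def ray(n,uv):
    K,D,T=cam(n); q=cv2.undistortPoints(np.array(uv,float).reshape(-1,1,2),K,D).reshape(-1,2)
    R=T[:3,:3]; o=-R.T@T[:3,3]; d=np.c_[q,np.ones(len(q))]@R; return o,d
def onz(n,uv,z):
    o,d=ray(n,uv); s=(z-o[2])/d[:,2]; return o+d*s[:,None]
def cloud(n,depth):
    v,u=np.mgrid[0:400,0:640]; o,d=ray(n,np.c_[u.ravel(),v.ravel()]); P=o+d*depth.ravel()[:,None]; P[depth.ravel()==0]=np.nan; return P.reshape(400,640,3)
def proj(n,P):
    K,D,T=cam(n); r,_=cv2.Rodrigues(T[:3,:3]); return cv2.projectPoints(np.array(P,float).reshape(-1,1,3),r,T[:3,3],K,D)[0].reshape(-1,2)
def st():
    s=readout.get_state(); print('t',round(s['t'],3),'pos',np.round(s['tool_pos'],4),'q',np.round(s['eef_rot'],4),'F',np.round(s['ft_force'],2),'M',np.round(s['moment'],2),'gap',round(s['finger_gap'],4)); return s
E
python3 - <<'E'
from h import *
s=st(); snap('top','top0'); snap('scene','scene0')
for n in('top','scene'):
    K,D,T=cam(n);print(K.round(1).tolist(),D.round(3),T.round(3).tolist(), (-T[:3,:3].T@T[:3,3]).round(3))
E
```

```text
t 0.0 pos [ 0.2426 -0.5211  0.2307] q [ 8.432e-01 -5.375e-01 -4.000e-04 -4.000e-04] F [ 0.47 -0.35  0.44] M [-0.01 -0.02 -0.  ] gap 0.0857
[[512.2, 0.0, 324.5], [0.0, 512.2, 206.3], [0.0, 0.0, 1.0]] [-0.155  0.     0.     0.     0.   ] [[0.056, -0.998, -0.0, -0.015], [-0.978, -0.055, -0.201, 0.553], [0.201, 0.011, -0.98, 1.435], [0.0, 0.0, 0.0, 1.0]] [ 2.540e-01 -1.000e-03  1.517e+00]
[[396.8, 0.0, 318.9], [0.0, 396.8, 199.0], [0.0, 0.0, 1.0]] [-0.068  0.     0.     0.     0.   ] [[-0.625, 0.78, 0.01, 0.299], [0.652, 0.529, -0.543, -0.252], [-0.429, -0.333, -0.84, 1.373], [0.0, 0.0, 0.0, 1.0]] [0.941 0.358 1.013]
```

View pics/top0.png

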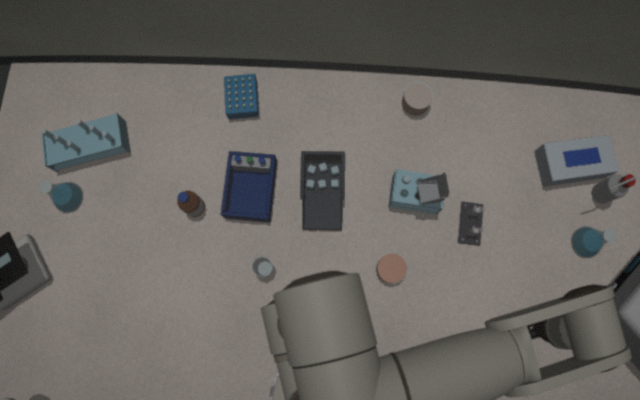

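View pics/scene0.png

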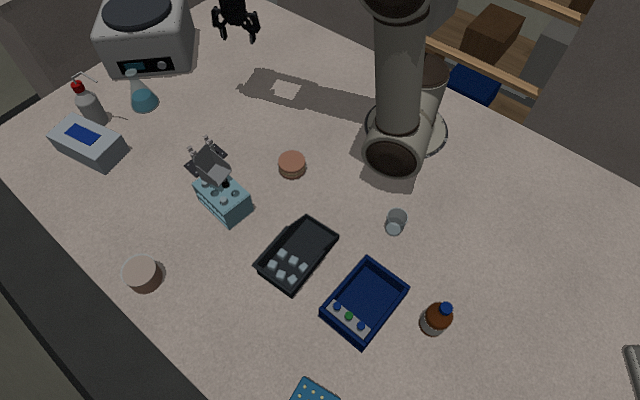

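Run:
```python
import cv2
a=cv2.imread('pics/top0.png'); 
cv2.imwrite('pics/t1.png',cv2.resize(a[140:250,210:350],None,fx=5.5,fy=5.4,interpolation=cv2.INTER_CUBIC))
cv2.imwrite('pics/t2.png',cv2.resize(a[155:255,370:500],None,fx=6,fy=5.9,interpolation=cv2.INTER_CUBIC))
b=cv2.imread('pics/scene0.png')
cv2.imwrite('pics/s1.png',cv2.resize(b[125:235,160:300],None,fx=5.5,fy=5.4,interpolation=cv2.INTER_CUBIC))
```

```text
(no output)
```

View pics/t1.png

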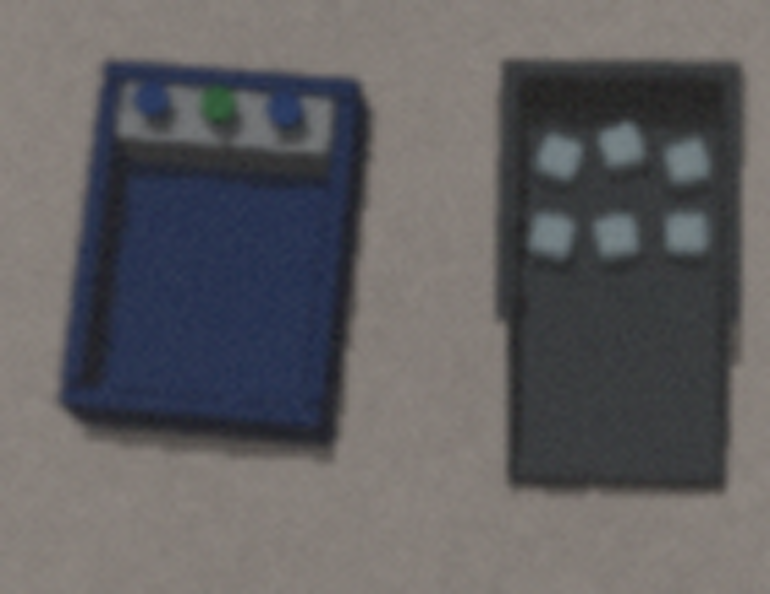

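View pics/t2.png

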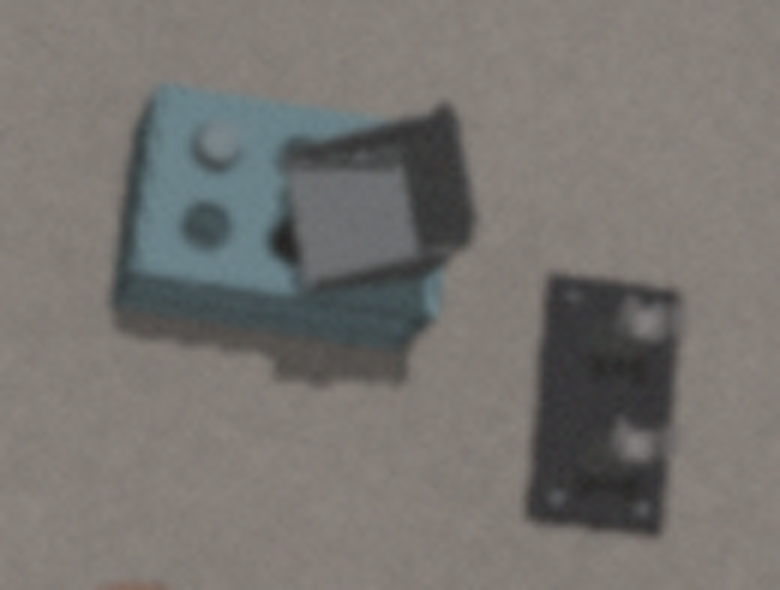

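View pics/s1.png

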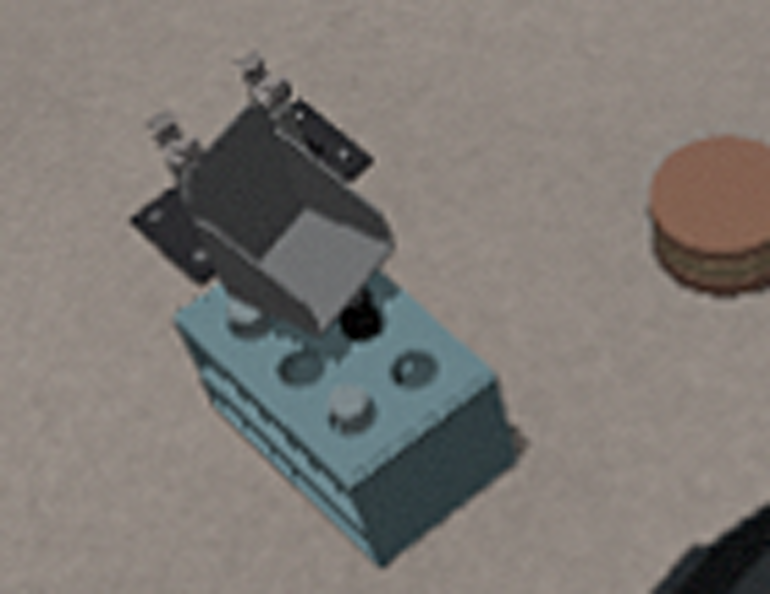

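Run:
```python
from h import *
for n in('top','scene'):
    d=np.load(f'pics/{n}0.npy'); P=cloud(n,d); im=cv2.imread(f'pics/{n}0.png')[:,:,::-1].astype(int)
    m=(P[...,2]>0.105)&(P[...,2]<0.23)&(P[...,0]>0.4)&(P[...,0]<0.75)&(P[...,1]>-0.42)&(P[...,1]<-0.1)
    Q=P[m]; print(n,len(Q),Q.min(0).round(3),Q.max(0).round(3))
    for a in np.arange(0.11,0.23,0.012):
        s=Q[(Q[:,2]>=a)&(Q[:,2]<a+0.012)]
        if len(s)>2:
            c,(w,h),ang=cv2.minAreaRect((s[:,:2]*1000).astype(np.float32)); print(round(a,3),len(s),np.round(c,1),round(w,1),round(h,1),round(ang,1))
    np.save(f'pics/sc_{n}.npy',Q)
# plot in world xy colored by z
allp=[np.load(f'pics/sc_{n}.npy') for n in('top','scene')]
img=np.zeros((600,800,3),np.uint8)
for k,Q in enumerate(allp):
    for x,y,z in Q:
        u=int(400*k+(-(y)-0.17)*1600)+10; v=int((0.66-x)*2500)
        c=int((z-0.1)/0.12*255)
        if 0<=u<800 and 0<=v<600: cv2.circle(img,(u,v),2,tuple(int(i) for i in cv2.applyColorMap(np.uint8([[min(max(c,0),255)]]),2)[0,0]),-1)
cv2.imwrite('pics/pts.png',img)
```

```text
top 808 [ 0.561 -0.314  0.105] [ 0.642 -0.207  0.213]
0.11 297 [ 606.8 -266.3] 88.9 72.1 14.5
0.122 169 [ 598.2 -274.5] 67.5 60.2 9.9
0.134 63 [ 598.9 -277.8] 67.0 56.8 9.7
0.146 66 [ 598.7 -277.6] 67.0 59.2 9.5
0.158 60 [ 600.7 -286. ] 66.9 41.1 11.1
0.17 56 [ 603.6 -294.7] 68.5 24.8 10.1
0.182 31 [ 603.6 -306.5] 63.7 3.5 12.1
0.194 45 [ 605.8 -306.4] 63.1 4.7 11.0
0.206 12 [ 605.2 -307.4] 47.1 3.1 10.0
scene 1029 [ 0.564 -0.309  0.105] [ 0.641 -0.237  0.211]
0.11 293 [ 602.1 -270.1] 66.9 59.6 12.6
0.122 144 [ 602.7 -270.3] 68.4 61.6 11.3
0.134 111 [ 602.4 -271.5] 68.2 60.5 11.0
0.146 127 [ 603.1 -273.5] 68.4 59.0 11.4
0.158 108 [ 604.6 -284.8] 69.0 39.6 7.6
0.17 80 [ 607.1 -292.6] 67.1 22.4 14.4
0.182 73 [ 608.5 -301.4] 65.9 5.5 11.5
0.194 65 [ 608.5 -302.6] 62.4 6.1 8.1
0.206 16 [ 606.7 -302.8] 46.7 5.2 7.7
```

View pics/pts.png

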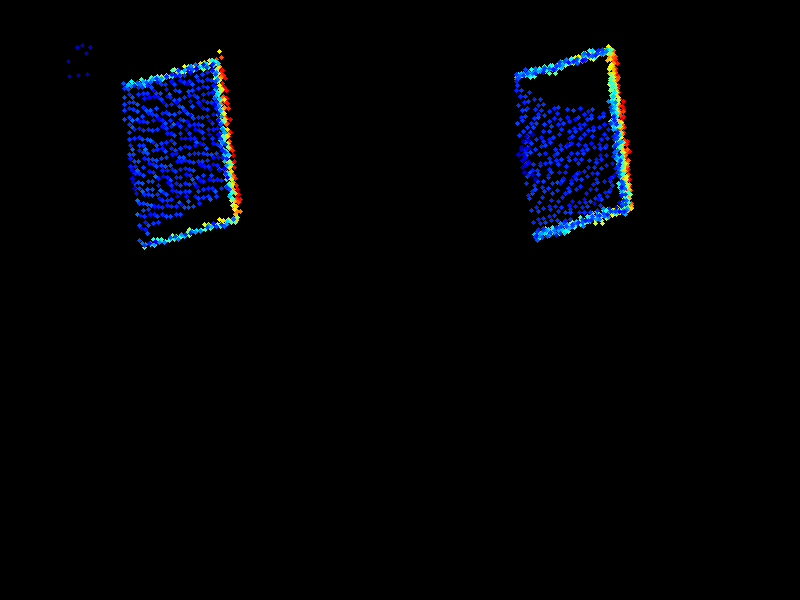

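Run:
```python
from h import *
C={n:cloud(n,np.load(f'pics/{n}0.npy')) for n in('top','scene')}
def rect(name,n,box,z0,z1):
    P=C[n]; m=(P[...,2]>z0)&(P[...,2]<z1)&(P[...,0]>box[0])&(P[...,0]<box[1])&(P[...,1]>box[2])&(P[...,1]<box[3])
    k,l,s,_=cv2.connectedComponentsWithStats(m.astype(np.uint8)); 
    Q=P[m]; 
    c,(w,h),a=cv2.minAreaRect((Q[:,:2]*1000).astype(np.float32)); print(name,n,len(Q),np.round(c,1),round(w,1),round(h,1),round(a,1),'z',np.median(Q[:,2]).round(3),Q[:,2].max().round(3))
import numpy as np
for px in[(323,190),(250,187),(418,192),(471,223),(391,268),(264,268),(190,203),(417,98),(240,95)]:
    print(px,onz('top',[px],0.03).round(3))
    
P=C['top']
for n in C:
    rect('tubrim',n,(0.4,0.8,-0.09,0.09),0.058,0.072)
    rect('tublow',n,(0.4,0.8,-0.09,0.09),0.02,0.03)
    rect('pan',n,(0.4,0.8,0.1,0.35),0.056,0.068)
    rect('rack',n,(0.4,0.8,-0.36,-0.15),0.082,0.093)
    rect('plate',n,(0.4,0.7,-0.48,-0.36),0.005,0.02)
    rect('clips',n,(0.4,0.7,-0.48,-0.36),0.05,0.12)
    rect('dish',n,(0.3,0.5,-0.28,-0.1),0.035,0.055)
    rect('beak',n,(0.3,0.5,0.1,0.25),0.02,0.09)
    rect('bot',n,(0.5,0.7,0.3,0.5),0.02,0.16)
```

```text
(323, 190) [[0.608 0.024 0.03 ]]
(250, 187) [[0.605 0.243 0.03 ]]
(418, 192) [[ 0.618 -0.261  0.03 ]]
(471, 223) [[ 0.532 -0.423  0.03 ]]
(391, 268) [[ 0.387 -0.187  0.03 ]]
(264, 268) [[0.366 0.182 0.03 ]]
(190, 203) [[0.546 0.42  0.03 ]]
(417, 98) [[ 0.921 -0.254  0.03 ]]
(240, 95) [[0.9   0.301 0.03 ]]
tubrim top 475 [634.5  27.3] 173.4 128.5 2.4 z 0.064 0.071
tublow top 369 [601.   26.2] 218.2 115.0 2.4 z 0.026 0.03
pan top 1088 [606.3 244.5] 141.3 198.9 88.4 z 0.062 0.068
rack top 780 [ 613.9 -253.5] 149.1 97.8 83.9 z 0.088 0.093
plate top 912 [ 550.5 -419.9] 295.4 119.6 0.0 z 0.008 0.02
clips top 135 [ 536.4 -426.9] 31.5 74.4 84.3 z 0.069 0.096
dish top 715 [ 386.6 -187.4] 83.2 87.6 47.4 z 0.046 0.055
beak top 181 [367.3 184. ] 55.8 56.8 35.5 z 0.063 0.082
bot top 928 [603.3 371. ] 192.3 141.8 0.0 z 0.065 0.153
tubrim scene 522 [638.3  28. ] 166.0 129.1 2.6 z 0.065 0.072
tublow scene 613 [605.1  30.6] 219.0 119.1 2.9 z 0.027 0.03
pan scene 1727 [613.7 212.2] 218.1 210.9 88.3 z 0.062 0.068
rack scene 982 [ 617.2 -248.1] 155.2 97.0 84.9 z 0.088 0.093
plate scene 206 [ 506.5 -416.9] 73.6 201.4 84.6 z 0.008 0.02
clips scene 133 [ 540.4 -423.9] 32.5 77.4 85.8 z 0.074 0.091
dish scene 548 [ 389.5 -182.7] 89.9 86.9 42.0 z 0.045 0.05
beak scene 424 [370.4 187.5] 57.1 57.6 45.2 z 0.054 0.08
bot scene 1419 [606.5 374.2] 186.7 148.3 0.0 z 0.067 0.15
```

```bash
cat >> h.py <<'E'
from scipy.spatial.transform import Rotation as Rn
def plan(tx=None,yaw=None):
    s=st(); R=Rn.from_quat(s['eef_rot']).as_matrix(); cy=np.degrees(np.arctan2(R[1,0],R[0,0]))
    print('yaw',round(cy,2),'tilt',np.degrees(np.arccos(-R[2,2])).round(2),'q',np.round(s['joint_positions'],2))
    if tx is not None: print('d',np.round(R.T@(np.array(tx)-s['tool_pos'])/0.1,3))
    if yaw is not None: print('roll',round(-((yaw-cy+180)%360-180)/360,4))
    return s,R
E
python3 -c "
from h import *
plan([0.604,-0.2935,0.26],10.5)"
```

```text
t 0.1 pos [ 0.2427 -0.5211  0.2308] q [ 8.432e-01 -5.375e-01 -4.000e-04 -3.000e-04] F [-0.52 -0.48  0.59] M [-0.01  0.01 -0.01] gap 0.0854
yaw -65.03 tilt 0.06 q [-1.27  0.15  1.44  0.    1.55 -0.13]
d [-0.538 -4.236 -0.291]
roll -0.2098
```

>>> move_arm(deltas="1 -0.13 -0.6 -0.3 0; 1 -0.13 -1 -0.3 0", force=30)

```text
t: 0.35
tool_pos: [0.3289, -0.4666, 0.263]
eef_rot: [0.843, -0.538, 0.001, 0.0]
ft_force: [1.1, -1.1, 0.1]
finger_gap: 0.0852
```

>>> move_arm(deltas="1 -0.13 -0.6 0 0; 1 -0.13 -1 0 0")

```text
t: 0.6
tool_pos: [0.4147, -0.4114, 0.2613]
eef_rot: [0.844, -0.537, -0.0, -0.0]
ft_force: [0.3, -0.8, 0.4]
finger_gap: 0.0853
```

>>> move_arm(deltas="1 -0.13 -0.6 0 0; 1 -0.13 -1 0 0")

```text
t: 0.85
tool_pos: [0.4999, -0.3573, 0.2611]
eef_rot: [0.844, -0.537, -0.0, -0.0]
ft_force: [-0.1, -0.3, 1.1]
finger_gap: 0.0853
```

>>> move_arm(deltas="1 -0.13 -0.6 0 -0.03; 1 -0.13 -1 0 -0.06; 1 -0.13 -1 0 -0.09; 1 -0.13 -1 0 -0.12; 1 -0.13 -1 0 -0.15; 1 -0.13 -1 0 -0.18; 1 -0.13 -1 0 -0.21; 1 -0.13 -1 0 -0.21")

```text
t: 1.85
tool_pos: [0.5833, -0.3052, 0.2609]
eef_rot: [0.996, 0.092, -0.0, -0.0]
ft_force: [0.1, -0.1, 0.2]
finger_gap: 0.0855
```

```bash
python3 -c "
from h import *
plan([0.604,-0.2935,0.26],10.5)"
```

```text
t 1.85 pos [ 0.5833 -0.3052  0.2609] q [ 9.958e-01  9.180e-02 -2.000e-04 -3.000e-04] F [ 0.08 -0.11  0.23] M [ 0.03 -0.02 -0.03] gap 0.0855
yaw 10.54 tilt 0.04 q [-0.6   0.32  1.17  0.    1.65 -0.78]
d [ 0.225 -0.077  0.009]
roll 0.0001
```

>>> move_arm(deltas="1 0.225 -0.08 0 0; 1 0.225 -0.08 0.35 0; 1 0.225 -0.08 0.35 0")

```text
t: 2.22
tool_pos: [0.604, -0.2921, 0.2236]
eef_rot: [0.996, 0.091, -0.002, -0.002]
ft_force: [0.6, 1.1, 0.4]
finger_gap: 0.0852
```

```bash
python3 -c "
from h import *
plan([0.604,-0.2935,0.144],10.5)
a,_=snap('scene','s2'); b,_=snap('top','t3')
A=cv2.resize(a[80:200,150:270],(500,500)); B=cv2.resize(b[140:240,370:470],(300,500))
cv2.imwrite('pics/ap.png',np.hstack([A,B])[:,:,::-1])"
```

```text
t 2.225 pos [ 0.604  -0.2921  0.2236] q [ 0.9958  0.091  -0.0018 -0.0015] F [0.65 1.13 0.43] M [ 0.02 -0.   -0.05] gap 0.0852
yaw 10.45 tilt 0.27 q [-0.57  0.36  1.2   0.    1.59 -0.75]
d [-0.     0.017  0.796]
roll -0.0001
```

View pics/ap.png

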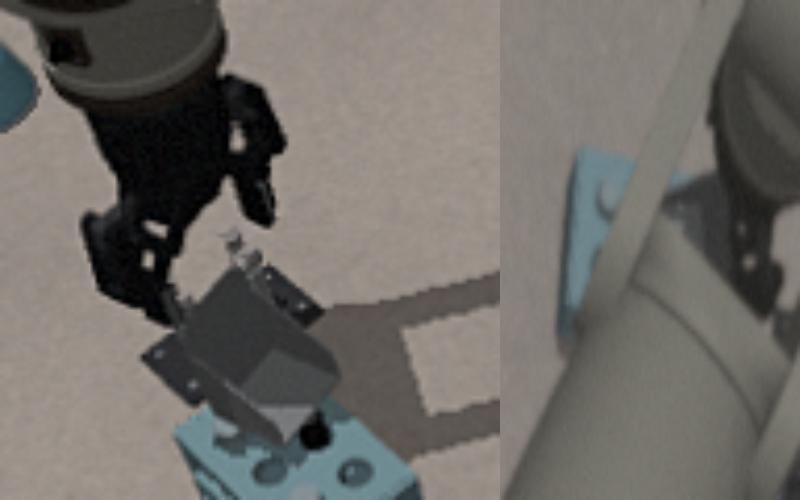

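>>> move_arm(deltas="1 0 0.01 0.4 0; 1 0 0.01 0.7 0; 1 0 0.01 0.78 0; 1 0 0.01 0.78 0")

```text
t: 2.82
tool_pos: [0.6046, -0.2945, 0.1496]
eef_rot: [0.996, 0.092, 0.0, 0.0]
ft_force: [0.1, -0.2, -0.4]
finger_gap: 0.0854
```

```bash
python3 -c "
from h import *
plan([0.604,-0.2935,0.145],10.5)
a,_=snap('scene','s3')
cv2.imwrite('pics/ap.png',cv2.resize(a[90:210,150:270],(600,600))[:,:,::-1])"
```

```text
t 2.825 pos [ 0.6046 -0.2945  0.1496] q [9.958e-01 9.180e-02 4.000e-04 3.000e-04] F [ 0.08 -0.24 -0.39] M [ 0.01 -0.01 -0.  ] gap 0.0854
yaw 10.54 tilt 0.06 q [-0.57  0.39  1.31  0.    1.45 -0.75]
d [-0.004 -0.011  0.046]
roll 0.0001
```

View pics/ap.png

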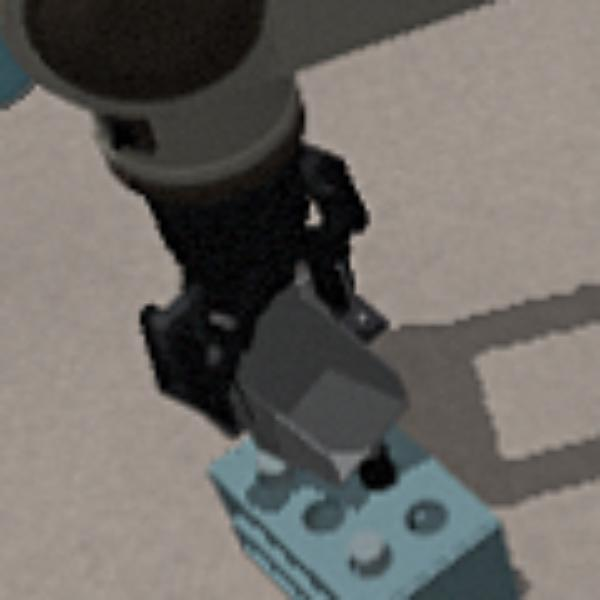

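>>> move_arm(deltas="0.7 0 0 0.05 0; 0.6 0 0 0.05 0; 0.6 0 0 0.05 0; 0.6 0 0 0.05 0; 0.6 0 0 0.05 0", force=40)

```text
t: 3.5
tool_pos: [0.6047, -0.2945, 0.1443]
eef_rot: [0.996, 0.092, 0.001, 0.001]
ft_force: [2.1, -1.2, 6.0]
finger_gap: 0.0656
```

```bash
python3 -c "
from h import *
plan([0.604,-0.2935,0.145],10.5)"
```

```text
t 3.5 pos [ 0.6047 -0.2945  0.1443] q [9.958e-01 9.210e-02 8.000e-04 5.000e-04] F [ 2.11 -1.2   5.95] M [-0.1  -0.47 -0.06] gap 0.0656
yaw 10.56 tilt 0.11 q [-0.57  0.39  1.31  0.    1.44 -0.75]
d [-0.005 -0.011 -0.007]
roll 0.0002
```

>>> move_arm(deltas="0.5 0 0 -0.2 0; 0.5 0 0 -0.5 0; 0.5 0 0 -0.8 0; 0.5 0 0 -1 0; 0.5 0 0 -1 0", force=60)

```text
t: 4.12
tool_pos: [0.6045, -0.2944, 0.2456]
eef_rot: [0.996, 0.092, 0.001, 0.001]
ft_force: [-0.2, 0.4, -3.0]
finger_gap: 0.065
```

```bash
python3 -c "
from h import *
plan([0.3,0.015,0.26],92.5)
a,_=snap('scene','s4')
cv2.imwrite('pics/ap.png',cv2.resize(a[60:210,130:280],(600,600))[:,:,::-1])"
```

```text
t 4.125 pos [ 0.6045 -0.2944  0.2456] q [9.957e-01 9.210e-02 1.100e-03 8.000e-04] F [-0.23  0.4  -3.  ] M [-0.05 -0.04  0.04] gap 0.065
yaw 10.57 tilt 0.16 q [-0.57  0.35  1.16 -0.    1.63 -0.75]
d [-2.425 -3.6   -0.156]
roll -0.2276
```

View pics/ap.png

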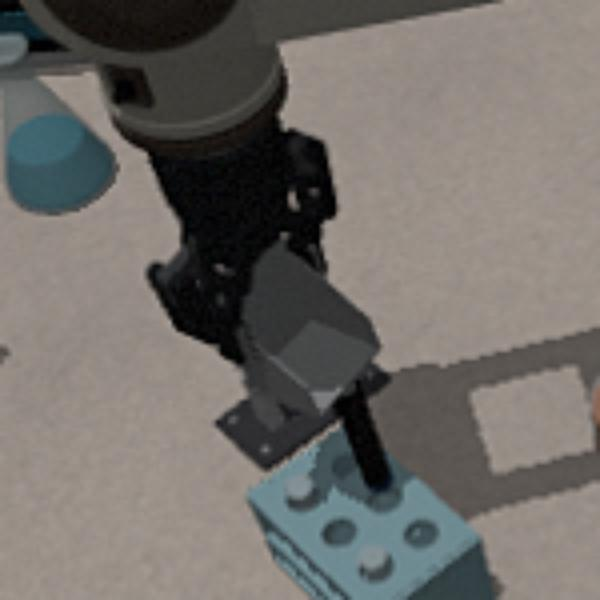

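>>> move_arm(deltas="0.5 0 0 -0.2 0; 0.5 -0.3 -0.45 -0.25 0; 0.5 -0.6 -0.9 -0.25 0")

```text
t: 4.55
tool_pos: [0.5275, -0.2159, 0.2669]
eef_rot: [0.996, 0.092, -0.001, -0.001]
ft_force: [1.1, 0.8, -1.0]
finger_gap: 0.0653
```

>>> move_arm(deltas="0.5 -0.3 -0.45 0 0; 0.5 -0.6 -0.9 0 0")

```text
t: 4.8
tool_pos: [0.4515, -0.138, 0.2672]
eef_rot: [0.996, 0.092, -0.001, -0.001]
ft_force: [0.3, 0.5, -0.6]
finger_gap: 0.0651
```

>>> move_arm(deltas="0.5 -0.3 -0.45 0 0; 0.5 -0.6 -0.9 0 0")

```text
t: 5.05
tool_pos: [0.376, -0.0606, 0.2673]
eef_rot: [0.996, 0.092, -0.001, -0.0]
ft_force: [0.2, 0.7, -2.1]
finger_gap: 0.0651
```

>>> move_arm(deltas="0.5 -0.3 -0.4 0 -0.03; 0.5 -0.6 -0.8 0 -0.06; 0.5 -0.6 -0.8 0 -0.09; 0.5 -0.6 -0.8 0 -0.12; 0.5 -0.6 -0.8 0 -0.15; 0.5 -0.6 -0.8 0 -0.18; 0.5 -0.6 -0.8 0 -0.21; 0.5 -0.6 -0.8 0 -0.2276; 0.5 -0.6 -0.8 0 -0.2276")

```text
t: 6.18
tool_pos: [0.3037, 0.0059, 0.2676]
eef_rot: [0.692, 0.722, -0.0, -0.001]
ft_force: [-0.3, -0.1, -1.6]
finger_gap: 0.0651
```

```bash
python3 -c "
from h import *
plan([0.3,0.015,0.20],92.5)
a,_=snap('scene','s5')
cv2.imwrite('pics/ap.png',cv2.resize(a[50:250,250:450],(600,600))[:,:,::-1])"
```

```text
t 6.175 pos [0.3037 0.0059 0.2676] q [ 6.917e-01  7.222e-01 -3.000e-04 -6.000e-04] F [-0.3  -0.12 -1.62] M [ 0.02 -0.03  0.05] gap 0.0651
yaw 92.47 tilt 0.07 q [-0.24 -0.46  1.88  0.    1.71 -1.85]
d [ 0.093 -0.033  0.676]
roll -0.0001
```

View pics/ap.png

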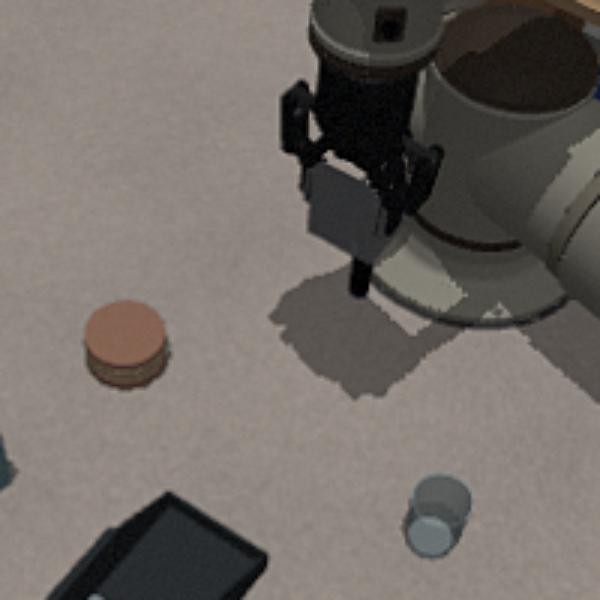

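```bash
python3 -c "
from h import *
print(onz('scene',[[400,153],[375,120],[420,158]],0.0).round(3), np.hypot(*onz('scene',[[400,153],[375,120],[420,158]],0.0)[:,:2].T))
P=cloud('scene',np.load('pics/s5.npy'));Q=P[(P[...,2]>0.09)&(P[...,2]<0.16)&(P[...,0]>.2)&(P[...,0]<.4)&(abs(P[...,1])<.1)];
for a in np.arange(.09,.2,.01):
  q=Q[(Q[:,2]>a)&(Q[:,2]<a+.01)]; print(a.round(2),len(q),np.median(q,0).round(3) if len(q) else 0)
"
```

```text
[[ 0.112  0.05   0.   ]
 [ 0.041 -0.098  0.   ]
 [ 0.088  0.113  0.   ]] [0.12304467 0.10637211 0.1433621 ]
0.09 0 0
0.1 0 0
0.11 0 0
0.12 0 0
0.13 14 [0.266 0.011 0.137]
0.14 14 [0.266 0.012 0.147]
0.15 17 [0.266 0.011 0.154]
0.16 0 0
0.17 0 0
0.18 0 0
0.19 0 0
0.2 0 0
```

>>> move_arm(deltas="0.5 0.09 -0.1 0.3 0; 0.5 0.09 -0.19 0.7 0; 0.5 0.09 -0.19 1 0; 0.5 0.09 -0.19 1 0")

```text
t: 6.72
tool_pos: [0.2837, 0.0142, 0.167]
eef_rot: [0.692, 0.722, -0.001, -0.001]
ft_force: [0.1, -1.1, -0.8]
finger_gap: 0.0651
```

```bash
python3 -c "
from h import *
plan([0.285,0.015,0.142],92.5)"
```

```text
t 6.725 pos [0.2837 0.0142 0.167 ] q [ 0.6923  0.7216 -0.0008 -0.0014] F [ 0.11 -1.06 -0.77] M [ 0.01  0.03 -0.05] gap 0.0651
yaw 92.37 tilt 0.18 q [-0.22 -0.48  2.1   0.    1.53 -1.84]
d [0.007 0.014 0.25 ]
roll -0.0004
```

>>> move_arm(deltas="0.5 0 0 0.27 0; 0.5 0 0.14 0.31 0; 0.5 0 0.28 0.37 0; 0.5 0 0.54 0.5 0; 0.5 0 0.78 0.68 0; 0.5 0 0.98 0.89 0; 0.5 0 0.98 0.89 0", force=30)

```text
t: 7.6
tool_pos: [0.3852, 0.0181, 0.0803]
eef_rot: [0.692, 0.722, 0.001, 0.001]
ft_force: [5.9, 0.8, 5.1]
finger_gap: 0.0651
```

```bash
python3 -c "
from h import *
plan()
a,_=snap('scene','s6')
cv2.imwrite('pics/ap.png',cv2.resize(a[80:230,270:420],(600,600))[:,:,::-1])"
```

```text
t 7.6 pos [0.3852 0.0181 0.0803] q [6.921e-01 7.218e-01 7.000e-04 8.000e-04] F [5.88 0.78 5.06] M [ 0.03 -0.67  0.03] gap 0.0651
yaw 92.41 tilt 0.12 q [-0.15 -0.15  2.05  0.    1.24 -1.77]
```

View pics/ap.png

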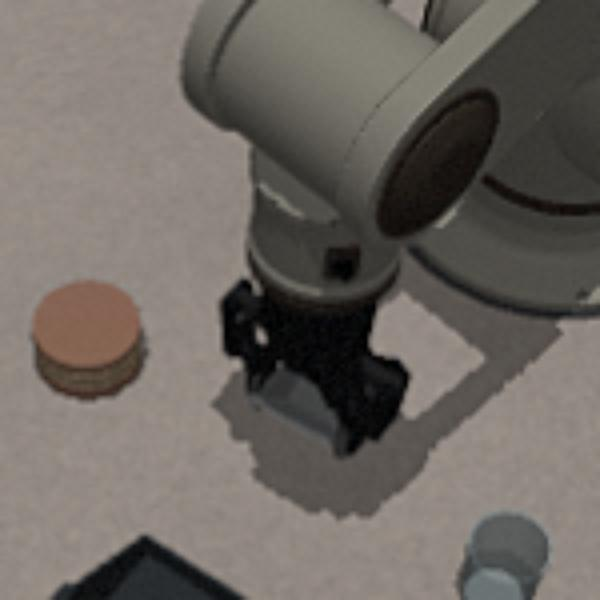

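>>> move_arm(deltas="0.5 0 0.16 0.25 0; 0.5 0 0.28 0.52 0; 0.5 0 0.32 0.65 0; 0.5 0 0.33 0.74 0; 0.5 0 0.33 0.75 0", force=25)

```text
t: 8.28
tool_pos: [0.4157, 0.0197, 0.0046]
eef_rot: [0.692, 0.722, 0.0, -0.0]
ft_force: [1.2, -0.2, 2.9]
finger_gap: 0.0652
```

```bash
python3 -c "
from h import *
plan()
a,_=snap('scene','s7')
cv2.imwrite('pics/ap.png',cv2.resize(a[80:230,270:420],(600,600))[:,:,::-1])"
```

```text
t 8.275 pos [0.4157 0.0197 0.0046] q [ 0.6916  0.7223  0.     -0.    ] F [ 1.19 -0.17  2.87] M [ 0.03  0.4  -0.02] gap 0.0652
yaw 92.48 tilt 0.0 q [-0.14  0.03  2.07  0.    1.05 -1.75]
```

View pics/ap.png

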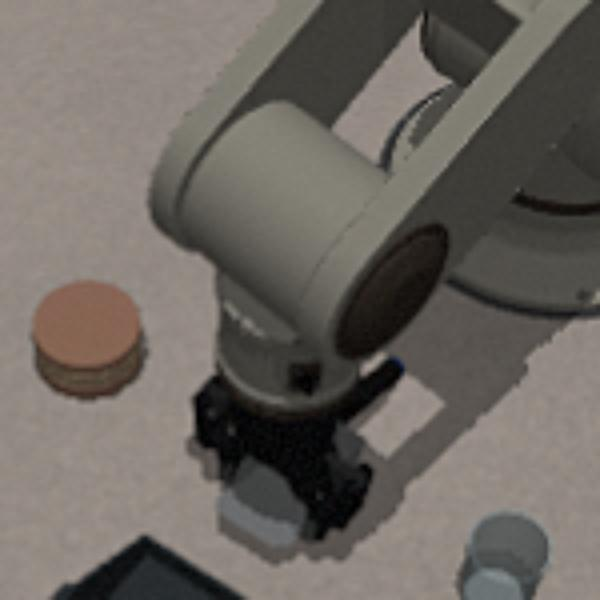

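>>> move_arm(deltas="0.85 0 0 0 0; 1 0 0 0 0; 1 0 0 0 0; 1 0 0 -0.2 0; 1 0 0 -0.6 0; 1 0 0 -1 0; 1 0 0 -1 0")

```text
t: 9.2
tool_pos: [0.4169, 0.0196, 0.107]
eef_rot: [0.691, 0.722, 0.001, 0.002]
ft_force: [-0.5, -0.3, -1.3]
finger_gap: 0.0854
```

```bash
python3 -c "
from h import *
plan()
a,d=snap('scene','s8'); b,e=snap('top','t8')
cv2.imwrite('pics/ap.png',np.hstack([cv2.resize(a[80:230,270:420],(400,400)),cv2.resize(b[200:300,270:370],(400,400))])[:,:,::-1])
for n,dd in(('scene',d),('top',e)):
  P=cloud(n,dd);Q=P[(P[...,0]>.2)&(P[...,0]<.49)&(abs(P[...,1])<.11)]
  for a in np.arange(.035,.072,.012):
    q=Q[(Q[:,2]>a)&(Q[:,2]<a+.012)]; 
    if len(q)>5: c,w,g=cv2.minAreaRect((q[:,:2]*1000).astype(np.float32)); print(n,a.round(3),len(q),np.round(c,1),np.round(w,1),round(g,1))
"
```

```text
t 9.2 pos [0.4169 0.0196 0.107 ] q [0.6915 0.7224 0.0015 0.0019] F [-0.46 -0.28 -1.33] M [-0.01 -0.02  0.03] gap 0.0854
yaw 92.51 tilt 0.28 q [-0.14 -0.11  1.96  0.    1.29 -1.75]
scene 0.035 64 [392.7  21.7] [42.4 66.8] 1.6
scene 0.047 119 [334.2  16.6] [148.3  66.7] 5.0
scene 0.059 33 [321.4  17. ] [ 29.8 115.1] 80.1
top 0.035 6 [381.7  48.2] [16.5  0.2] 2.6
top 0.047 128 [341.7  17.9] [64.8 98.3] 88.0
top 0.059 91 [332.9   9.9] [81.8 62.8] 8.4
```

View pics/ap.png

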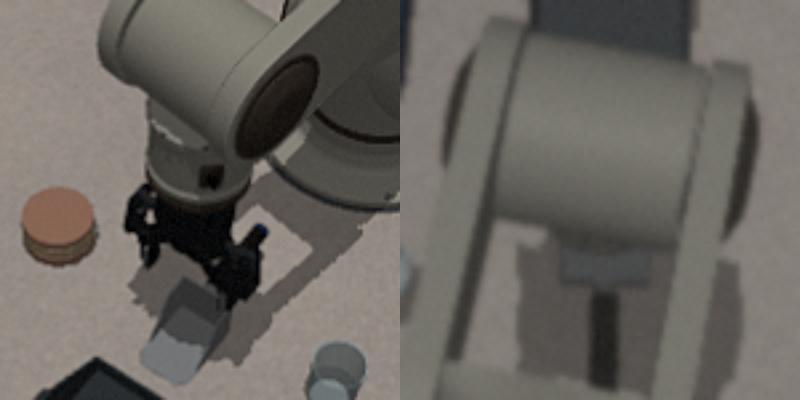

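```bash
python3 -c "
from h import *
print(onz('top',[[321,274],[321,285],[321,296]],0.06).round(4))
for n,f in(('scene','s8'),('top','t8')):
  P=cloud(n,np.load(f'pics/{f}.npy'));
  m=(P[...,0]>.2)&(P[...,0]<.49)&(abs(P[...,1]-.02)<.037)&(P[...,2]<.066)
  Q=P[m]
  q=Q[Q[:,2]>.04]
  for y0 in(-.012,-.004,.004,.012,.02,.028,.036,.044):
    s=q[abs(q[:,1]-y0)<.004]; 
    if len(s): print(n,y0,len(s),'x',s[:,0].min().round(4),s[:,0].max().round(4),'zmed',np.median(s[:,2]).round(4))
  l=Q[(Q[:,2]>.0)&(Q[:,2]<.012)&(Q[:,0]>.37)]; print(n,'low',len(l))
"
```

```text
[[0.3564 0.015  0.06  ]
 [0.3253 0.0132 0.06  ]
 [0.2945 0.0114 0.06  ]]
scene -0.012 28 x 0.3758 0.4148 zmed 0.0487
scene -0.004 11 x 0.3734 0.4037 zmed 0.055
scene 0.004 11 x 0.2663 0.3763 zmed 0.051
scene 0.012 33 x 0.2601 0.3769 zmed 0.0582
scene 0.02 50 x 0.2631 0.3766 zmed 0.0578
scene 0.028 31 x 0.2655 0.376 zmed 0.0535
scene 0.036 3 x 0.3723 0.3758 zmed 0.0574
scene low 567
top -0.012 10 x 0.369 0.3898 zmed 0.0587
top -0.004 3 x 0.3685 0.369 zmed 0.0615
top 0.004 30 x 0.2921 0.3684 zmed 0.0552
top 0.012 78 x 0.2918 0.3681 zmed 0.0591
top 0.02 73 x 0.294 0.3682 zmed 0.0589
top 0.028 10 x 0.3166 0.3678 zmed 0.0524
top 0.036 6 x 0.3668 0.3694 zmed 0.0587
top 0.044 6 x 0.3666 0.3697 zmed 0.0534
top low 113
```

```bash
python3 -c "
from h import *
plan([0.3105,0.015,0.030],92.5)"
```

```text
t 9.3 pos [0.4155 0.0197 0.1041] q [6.915e-01 7.224e-01 1.000e-04 1.000e-04] F [-0.1   0.   -1.05] M [-0.02 -0.06 -0.06] gap 0.0855
yaw 92.51 tilt 0.02 q [-0.14 -0.11  1.96  0.    1.28 -1.75]
d [-1.000e-03 -1.051e+00  7.410e-01]
roll 0.0
```

>>> move_arm(deltas="1 0 -0.5 0 0; 1 0 -1 0 0; 1 0 -1 0 0", force=60)

```text
t: 9.68
tool_pos: [0.3132, 0.0155, 0.1033]
eef_rot: [0.692, 0.722, -0.0, -0.0]
ft_force: [-0.4, -0.6, 1.1]
finger_gap: 0.0857
```

>>> move_arm(deltas="1 0 -0.05 0.3 0; 1 0 -0.05 0.6 0; 1 0 -0.05 0.74 0; 0.6 0 -0.05 0.74 0; 0.3 0 -0.05 0.74 0; 0.1 0 -0.05 0.74 0; 0.1 0 -0.05 0.74 0; 0.1 0 -0.05 0.74 0; 0.1 0 -0.05 0.74 0")

```text
t: 10.8
tool_pos: [0.3107, 0.0151, 0.0305]
eef_rot: [0.691, 0.722, 0.0, 0.0]
ft_force: [-0.8, -0.9, 3.4]
finger_gap: 0.0182
```

```bash
python3 -c "
from h import *
plan([0.3105,0.015,0.030],92.5)
a,_=snap('scene','s9')
cv2.imwrite('pics/ap.png',cv2.resize(a[80:230,270:420],(600,600))[:,:,::-1])"
```

```text
t 10.8 pos [0.3107 0.0151 0.0305] q [6.915e-01 7.224e-01 1.000e-04 1.000e-04] F [-0.78 -0.88  3.42] M [-0.07  0.1   0.01] gap 0.0182
yaw 92.5 tilt 0.02 q [-0.2  -0.27  2.26  0.    1.15 -1.82]
d [-0.001 -0.002  0.005]
roll 0.0
```

View pics/ap.png

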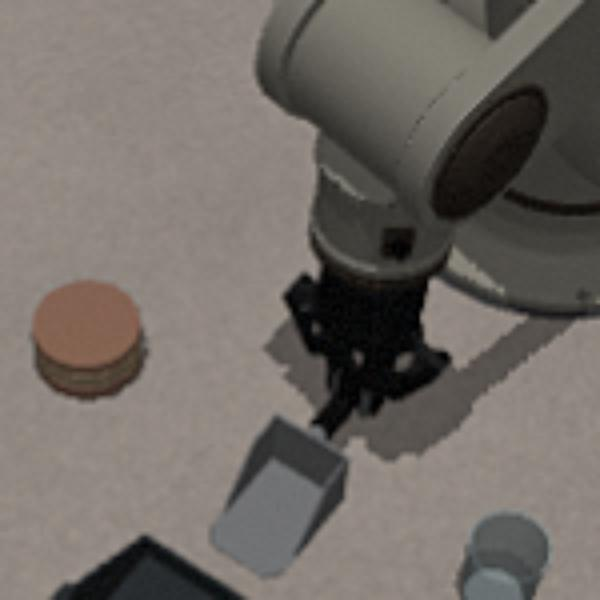

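Run:
```python
from h import *
for n in('top','scene'):
    im=cv2.imread(f'pics/{n}0.png').astype(int); P=cloud(n,np.load(f'pics/{n}0.npy'))
    m=(im.sum(2)>300)&(P[...,0]>.5)&(P[...,0]<.71)&(abs(P[...,1]-.028)<.056)&(P[...,2]<.04)&(P[...,2]>.02)
    k,l,s,c=cv2.connectedComponentsWithStats(m.astype(np.uint8),connectivity=4)
    for i in range(1,k):
        if s[i,4]>8:
            w=onz(n,[c[i]],.026)[0]; d=w[:2]-np.array([.604,.0285])-np.array([.0018,.002])*(1 if n=='scene' else -1); a=np.radians(2.5)
            print(n,s[i,4],w.round(4),'tub frame',(np.array([[np.cos(a),np.sin(a)],[-np.sin(a),np.cos(a)]])@d*1000).round(1))
```

```text
top 38 [0.6827 0.0293 0.026 ] tub frame [80.5 -0.7]
top 41 [0.6739 0.0632 0.026 ] tub frame [73.3 33.5]
top 40 [ 0.6752 -0.0071  0.026 ] tub frame [ 71.5 -36.7]
top 41 [0.6289 0.0641 0.026 ] tub frame [28.3 36.4]
top 39 [0.6307 0.0291 0.026 ] tub frame [28.5  1.3]
top 39 [ 0.634  -0.0087  0.026 ] tub frame [ 30.3 -36.5]
scene 52 [ 0.6358 -0.0045  0.026 ] tub frame [ 28.5 -36.3]
scene 52 [0.632  0.0337 0.026 ] tub frame [26.3  2.1]
scene 54 [ 0.6765 -0.0024  0.026 ] tub frame [ 69.2 -35.9]
scene 43 [0.6303 0.0663 0.026 ] tub frame [26.1 34.7]
scene 58 [0.6844 0.0338 0.026 ] tub frame [78.7 -0.1]
scene 54 [0.6758 0.0664 0.026 ] tub frame [71.5 32.8]
```

```bash
python3 -c "
from h import *
plan([0.4489,0.0037,0.075],92.5)"
```

```text
t 10.85 pos [0.3107 0.0151 0.0304] q [6.915e-01 7.224e-01 1.000e-04 1.000e-04] F [-1.2  -0.13  2.81] M [-0.1   0.13 -0.  ] gap 0.0186
yaw 92.5 tilt 0.01 q [-0.2  -0.27  2.26  0.    1.15 -1.82]
d [-0.174  1.376 -0.445]
roll 0.0
```

>>> move_arm(deltas="0.1 0 0 -0.1 0; 0.1 0 0 -0.45 0; 0.1 0.09 0.3 -0.45 0; 0.1 0.09 0.7 -0.45 0; 0.1 0.09 0.9 -0.45 0; 0.1 0.09 0.9 -0.45 0", force=100)

```text
t: 11.6
tool_pos: [0.4008, 0.0281, 0.0755]
eef_rot: [0.691, 0.722, -0.0, -0.0]
ft_force: [-0.5, 0.3, -2.9]
finger_gap: 0.0172
```

```bash
python3 -c "
from h import *
plan([0.4489,0.0037,0.075],92.5)
a,_=snap('scene','s10')
cv2.imwrite('pics/ap.png',cv2.resize(a[130:330,230:430],(600,600))[:,:,::-1])"
```

```text
t 11.6 pos [0.4008 0.0281 0.0755] q [ 6.914e-01  7.225e-01 -1.000e-04 -3.000e-04] F [-0.48  0.34 -2.86] M [ 0.06  0.17 -0.04] gap 0.0172
yaw 92.52 tilt 0.04 q [-0.12 -0.11  2.03  0.    1.22 -1.74]
d [-0.265  0.469  0.004]
roll 0.0001
```

View pics/ap.png

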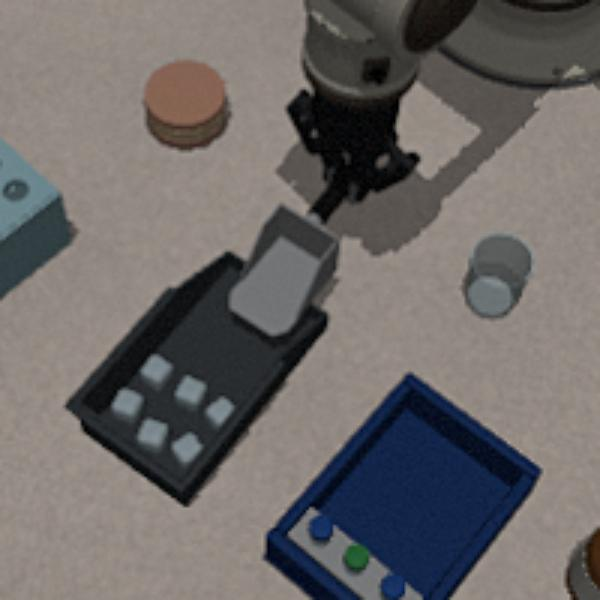

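```bash
python3 -c "
from h import *
plan([0.4473,0.0397,0.0335],92.5)"
```

```text
t 11.65 pos [0.4    0.0281 0.0753] q [ 6.914e-01  7.225e-01 -3.000e-04 -5.000e-04] F [ 0.02 -0.59 -2.97] M [0.05 0.2  0.  ] gap 0.0177
yaw 92.52 tilt 0.06 q [-0.12 -0.11  2.03  0.    1.22 -1.74]
d [0.095 0.478 0.418]
roll 0.0001
```

>>> move_arm(deltas="0.1 0.09 0.3 0 0; 0.1 0.095 0.48 0 0; 0.1 0.095 0.48 0.2 0; 0.1 0.095 0.48 0.35 0; 0.1 0.095 0.48 0.42 0; 0.1 0.095 0.48 0.42 0")

```text
t: 12.4
tool_pos: [0.4474, 0.0396, 0.0336]
eef_rot: [0.692, 0.722, 0.0, -0.0]
ft_force: [-3.0, 1.0, 7.8]
finger_gap: 0.0168
```

```bash
python3 -c "
from h import *
plan([0.4473,0.0397,0.0335],92.5)
a,_=snap('scene','s11')
cv2.imwrite('pics/ap.png',cv2.resize(a[180:320,230:370],(600,600))[:,:,::-1])"
```

```text
t 12.4 pos [0.4474 0.0396 0.0336] q [ 6.915e-01  7.224e-01  0.000e+00 -1.000e-04] F [-2.99  1.05  7.79] M [ 0.13  0.39 -0.  ] gap 0.0168
yaw 92.5 tilt 0.01 q [-0.08  0.05  1.97  0.    1.12 -1.7 ]
d [ 0.001 -0.001  0.001]
roll -0.0
```

View pics/ap.png

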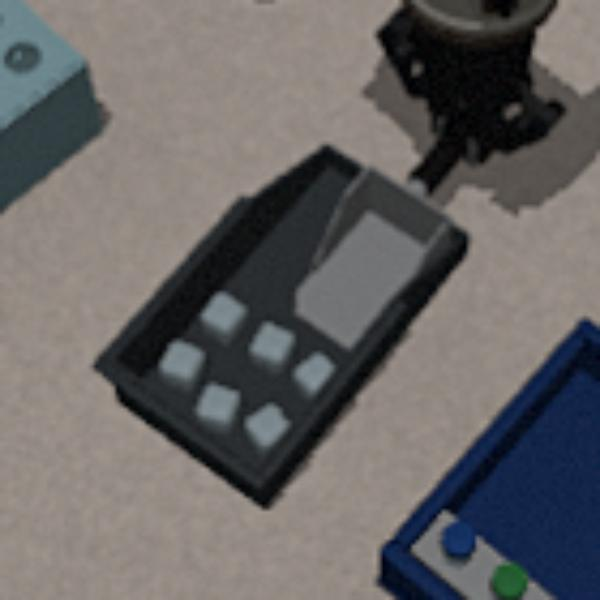

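>>> move_arm(deltas="0.1 0 0.1 0 0; 0.1 0 0.2 0 0; 0.1 0 0.3 0 0; 0.1 0 0.4 0 0; 0.1 0 0.5 0 0; 0.1 0 0.6 0 0; 0.1 0 0.7 0 0; 0.1 0 0.8 0 0; 0.1 0 0.9 0 0; 0.1 0 0.9 0 0")

```text
t: 13.7
tool_pos: [0.5378, 0.0435, 0.0342]
eef_rot: [0.691, 0.722, 0.0, 0.0]
ft_force: [-3.2, 0.2, 7.4]
finger_gap: 0.0172
```

```bash
python3 -c "
from h import *
plan([0.4473,0.0397,0.0335],92.5)
a,_=snap('scene','s12')
cv2.imwrite('pics/ap.png',cv2.resize(a[180:320,230:370],(600,600))[:,:,::-1])"
```

```text
t 13.7 pos [0.5378 0.0435 0.0342] q [6.915e-01 7.224e-01 1.000e-04 1.000e-04] F [-3.2   0.21  7.42] M [ 0.02  0.35 -0.03] gap 0.0172
yaw 92.5 tilt 0.02 q [-0.06  0.23  1.77  0.    1.15 -1.68]
d [ 0.002 -0.906  0.007]
roll 0.0
```

View pics/ap.png

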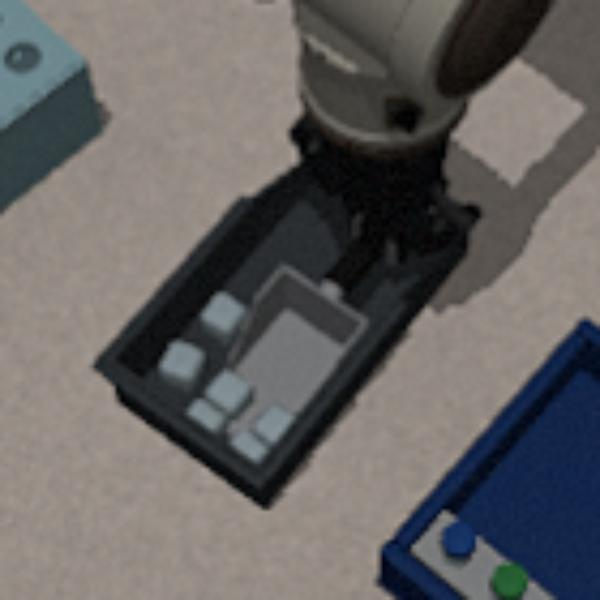

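>>> move_arm(deltas="0.1 0 0.05 0 0; 0.1 0 0.1 0 0; 0.1 0 0.14 0 0; 0.1 0 0.17 0 0; 0.1 0 0.17 0 0")

```text
t: 14.38
tool_pos: [0.5546, 0.0442, 0.0343]
eef_rot: [0.691, 0.722, 0.0, 0.0]
ft_force: [-4.3, -0.4, 7.6]
finger_gap: 0.0175
```

```bash
python3 -c "
from h import *
plan([0.4473,0.0397,0.0335],92.5)
a,_=snap('scene','s13')
cv2.imwrite('pics/ap.png',cv2.resize(a[180:320,230:370],(600,600))[:,:,::-1])"
```

```text
t 14.375 pos [0.5546 0.0442 0.0343] q [6.915e-01 7.224e-01 2.000e-04 2.000e-04] F [-4.31 -0.44  7.59] M [-0.05  0.54  0.04] gap 0.0175
yaw 92.51 tilt 0.03 q [-0.06  0.26  1.73  0.    1.16 -1.67]
d [ 0.002 -1.074  0.007]
roll 0.0
```

View pics/ap.png

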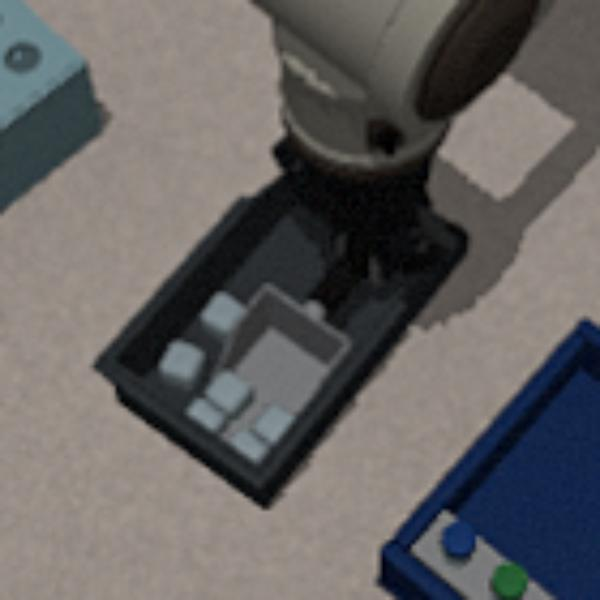

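>>> move_arm(deltas="0.1 0 0.02 -0.03 0; 0.1 0 0 -0.06 0; 0.1 0 -0.03 -0.08 0; 0.1 0 -0.06 -0.08 0; 0.1 0 -0.1 -0.08 0; 0.1 0 -0.14 -0.08 0; 0.1 0 -0.18 -0.08 0; 0.1 0 -0.22 -0.08 0; 0.1 0 -0.26 -0.08 0; 0.1 0 -0.3 -0.08 0")

```text
t: 15.68
tool_pos: [0.5244, 0.043, 0.0413]
eef_rot: [0.691, 0.722, 0.0, -0.0]
ft_force: [0.6, 0.4, -2.3]
finger_gap: 0.0175
```

```bash
python3 -c "
from h import *
plan([0.4473,0.0397,0.0335],92.5)
a,_=snap('scene','s14')
cv2.imwrite('pics/ap.png',cv2.resize(a[200:310,230:340],(600,600),interpolation=2)[:,:,::-1])"
```

```text
t 15.675 pos [0.5244 0.043  0.0413] q [ 6.915e-01  7.224e-01  0.000e+00 -1.000e-04] F [ 0.55  0.4  -2.3 ] M [ 0.03  0.26 -0.03] gap 0.0175
yaw 92.51 tilt 0.01 q [-0.06  0.19  1.79  0.    1.16 -1.68]
d [ 0.001 -0.771  0.078]
roll 0.0
```

View pics/ap.png

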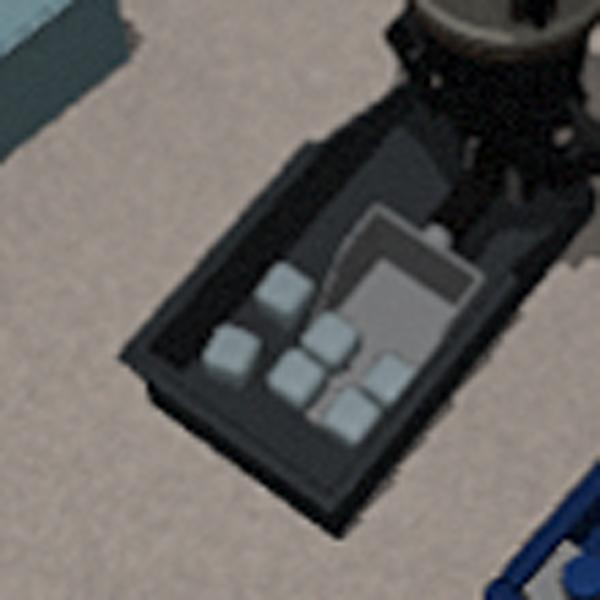

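>>> move_arm(deltas="0.1 0 -0.05 0 0; 0.1 0 -0.1 0 0; 0.1 0 -0.15 0 0; 0.1 0 -0.2 0 0; 0.1 0 -0.25 0 0; 0.1 0 -0.3 0 0; 0.1 0 0.05 0 0; 0.1 0 0.2 0 0; 0.1 0 0.23 0 0; 0.1 0 0.25 0 0")

```text
t: 16.98
tool_pos: [0.549, 0.0441, 0.041]
eef_rot: [0.691, 0.722, -0.0, -0.0]
ft_force: [0.2, -0.7, -2.3]
finger_gap: 0.0173
```

```bash
python3 -c "
from h import *
plan([0.4473,0.0397,0.0335],92.5)
a,_=snap('scene','s15')
cv2.imwrite('pics/ap.png',cv2.resize(a[200:310,230:340],(600,600),interpolation=2)[:,:,::-1])"
```

```text
t 16.975 pos [0.549  0.0441 0.041 ] q [ 6.914e-01  7.224e-01 -3.000e-04 -4.000e-04] F [ 0.2  -0.66 -2.28] M [-0.02  0.26  0.  ] gap 0.0173
yaw 92.51 tilt 0.06 q [-0.06  0.24  1.73  0.    1.17 -1.67]
d [ 0.    -1.018  0.076]
roll 0.0
```

View pics/ap.png

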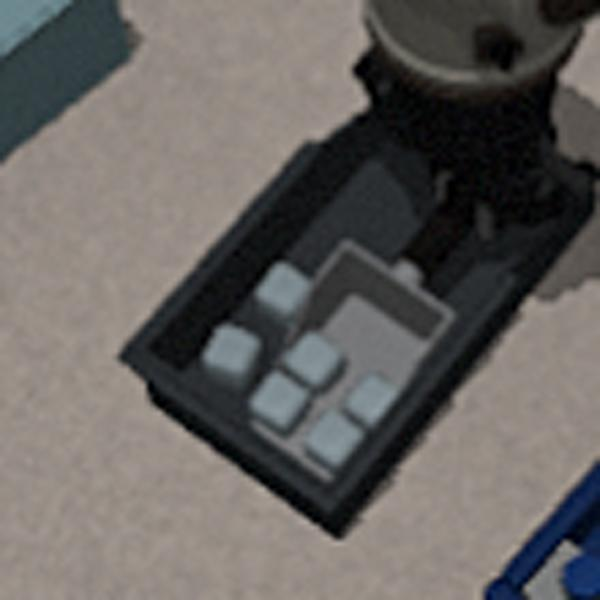

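>>> move_arm(deltas="0.1 0 -0.07 0 0; 0.1 0 -0.14 0 0; 0.1 0 -0.21 0 0; 0.1 0 -0.28 0 0; 0.1 0 -0.35 0 0; 0.1 0 -0.42 0 0; 0.1 0 -0.49 0 0; 0.1 0 0 0 0; 0.1 0 0.01 0 0")

```text
t: 18.15
tool_pos: [0.5525, 0.044, 0.0412]
eef_rot: [0.692, 0.722, 0.0, 0.0]
ft_force: [-0.3, -0.2, -3.7]
finger_gap: 0.0172
```

```bash
python3 -c "
from h import *
plan([0.4473,0.0397,0.0335],92.5)
a,_=snap('scene','s16')
cv2.imwrite('pics/ap.png',cv2.resize(a[200:310,230:340],(600,600),interpolation=2)[:,:,::-1])"
```

```text
t 18.15 pos [0.5525 0.044  0.0412] q [6.915e-01 7.224e-01 4.000e-04 4.000e-04] F [-0.28 -0.19 -3.71] M [0.02 0.22 0.03] gap 0.0172
yaw 92.5 tilt 0.06 q [-0.06  0.25  1.73  0.    1.17 -1.67]
d [ 0.003 -1.053  0.076]
roll -0.0
```

View pics/ap.png

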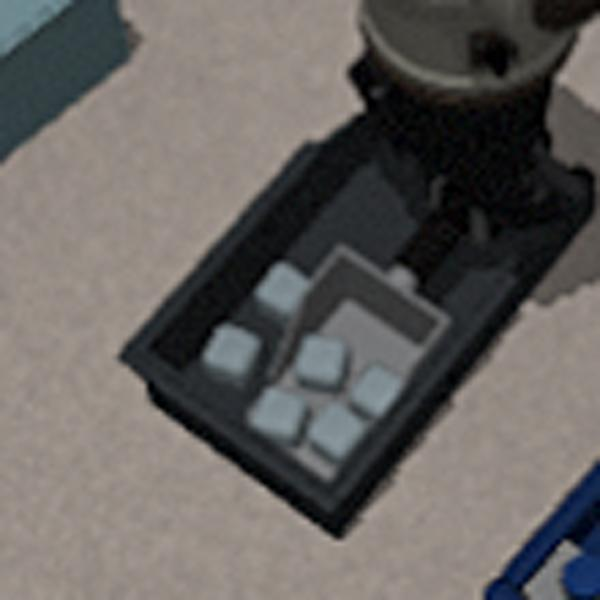

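>>> move_arm(deltas="0.1 0 0 -0.1 0; 0.1 0 0 -0.2 0; 0.1 0 0 -0.3 0; 0.1 0 0 -0.32 0; 0.1 -0.25 0 -0.32 0; 0.1 -0.3 0 -0.32 0; 0.1 -0.3 0 -0.32 0")

```text
t: 19.08
tool_pos: [0.5518, 0.0141, 0.0732]
eef_rot: [0.692, 0.722, 0.0, -0.0]
ft_force: [-0.9, -0.0, -2.8]
finger_gap: 0.0167
```

```bash
python3 -c "
from h import *
plan([0.4473,0.0397,0.0335],92.5)
a,_=snap('scene','s17')
cv2.imwrite('pics/ap.png',cv2.resize(a[190:310,220:340],(600,600),interpolation=2)[:,:,::-1])"
```

```text
t 19.075 pos [0.5518 0.0141 0.0732] q [ 6.918e-01  7.221e-01  0.000e+00 -2.000e-04] F [-0.92 -0.02 -2.82] M [-0.03  0.23 -0.02] gap 0.0167
yaw 92.46 tilt 0.02 q [-0.11  0.21  1.7   0.    1.23 -1.73]
d [ 0.3   -1.033  0.398]
roll -0.0001
```

View pics/ap.png

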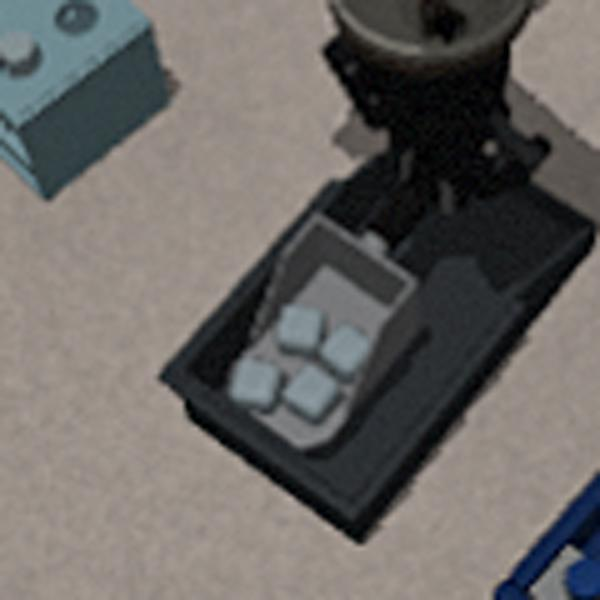

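>>> move_arm(deltas="0.1 0.05 0 0 0; 0.1 0.1 0 0 0; 0.1 0.15 0 0 0; 0.1 0.2 0 0 0; 0.1 0.25 0 0 0; 0.1 0.3 0 0 0; 0.1 -0.08 0 0 0; 0.1 -0.08 0 0 0")

```text
t: 20.12
tool_pos: [0.5524, 0.0048, 0.0733]
eef_rot: [0.692, 0.722, -0.0, 0.0]
ft_force: [-0.6, 0.6, -3.8]
finger_gap: 0.0173
```

```bash
python3 -c "
from h import *
plan([0.4473,0.0397,0.0335],92.5)
a,_=snap('scene','s18')
cv2.imwrite('pics/ap.png',cv2.resize(a[190:310,220:340],(600,600),interpolation=2)[:,:,::-1])"
```

```text
t 20.125 pos [0.5524 0.0048 0.0733] q [ 6.921e-01  7.218e-01 -1.000e-04  1.000e-04] F [-0.58  0.57 -3.84] M [-0.04  0.3   0.01] gap 0.0173
yaw 92.41 tilt 0.02 q [-0.13  0.21  1.7  -0.    1.23 -1.74]
d [ 0.393 -1.035  0.398]
roll -0.0002
```

View pics/ap.png

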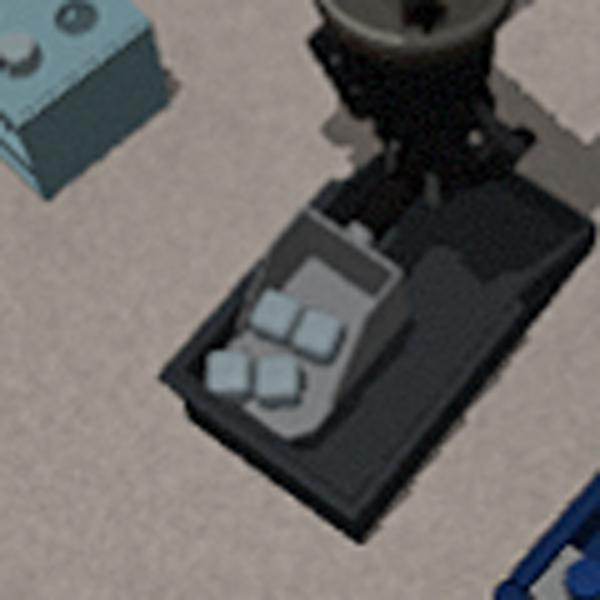

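>>> move_arm(deltas="0.1 0.03 0 0 0; 0.1 0.09 0 0 0; 0.1 0.2 0 0 0; 0.1 0.38 0 0 0; 0.1 0.38 0 0 0")

```text
t: 20.8
tool_pos: [0.5505, 0.0458, 0.0733]
eef_rot: [0.691, 0.723, 0.0, -0.0]
ft_force: [1.0, 0.4, -3.1]
finger_gap: 0.0172
```

```bash
python3 -c "
from h import *
plan([0.4473,0.0397,0.0335],92.5)
a,_=snap('scene','s19')
cv2.imwrite('pics/ap.png',cv2.resize(a[190:310,220:340],(600,600),interpolation=2)[:,:,::-1])"
```

```text
t 20.8 pos [0.5505 0.0458 0.0733] q [ 6.908e-01  7.230e-01  1.000e-04 -1.000e-04] F [ 0.96  0.38 -3.12] M [-0.02  0.27  0.01] gap 0.0172
yaw 92.61 tilt 0.02 q [-0.06  0.21  1.7   0.    1.23 -1.67]
d [-0.014 -1.033  0.398]
roll 0.0003
```

View pics/ap.png

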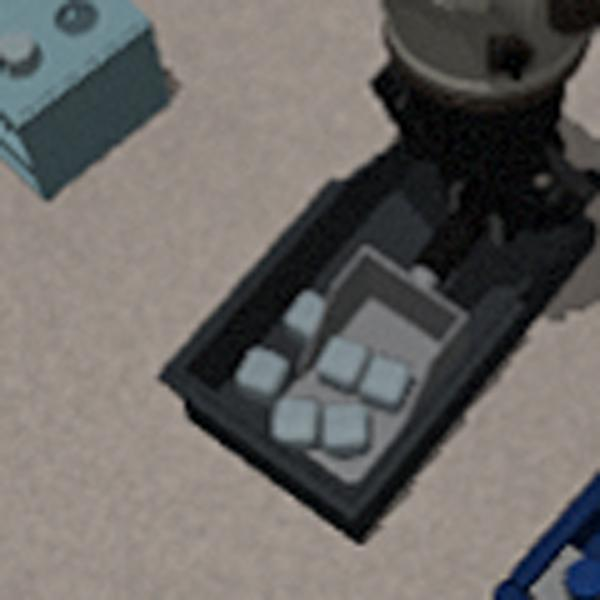

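>>> move_arm(deltas="0.1 0 0 -0.05 0; 0.1 0 0 -0.15 0; 0.1 0 0 -0.25 0; 0.1 0 0 -0.35 0; 0.1 0 0 -0.38 0; 0.1 0 0 -0.38 0")

```text
t: 21.6
tool_pos: [0.5507, 0.0441, 0.1115]
eef_rot: [0.691, 0.722, 0.0, 0.0]
ft_force: [-0.7, -0.7, -3.2]
finger_gap: 0.0173
```

>>> move_arm(deltas="0.1 0.02 0 0 0; 0.1 0.06 -0.01 0 0; 0.1 0.12 -0.02 0 0; 0.1 0.2 -0.04 0 0; 0.1 0.3 -0.06 0 0; 0.1 0.42 -0.09 0 0; 0.1 0.54 -0.12 0 0; 0.1 0.66 -0.15 0 0; 0.1 0.78 -0.18 0 0; 0.1 0.9 -0.21 0 0")

```text
t: 22.85
tool_pos: [0.5254, 0.134, 0.1113]
eef_rot: [0.691, 0.722, 0.0, -0.0]
ft_force: [0.1, 0.1, -3.1]
finger_gap: 0.0172
```

```bash
python3 -c "
from h import *
plan([0.5005,0.2496,0.111],88.3)
a,_=snap('scene','s20')
cv2.imwrite('pics/ap.png',cv2.resize(a[190:340,230:380],(600,600),interpolation=2)[:,:,::-1])"
```

```text
t 22.85 pos [0.5254 0.134  0.1113] q [ 6.914e-01  7.224e-01  0.000e+00 -1.000e-04] F [ 0.12  0.08 -3.13] M [-0.01  0.22  0.01] gap 0.0172
yaw 92.51 tilt 0.01 q [ 0.11  0.15  1.68  0.    1.31 -1.51]
d [ 1.166 -0.198  0.003]
roll 0.0117
```

View pics/ap.png

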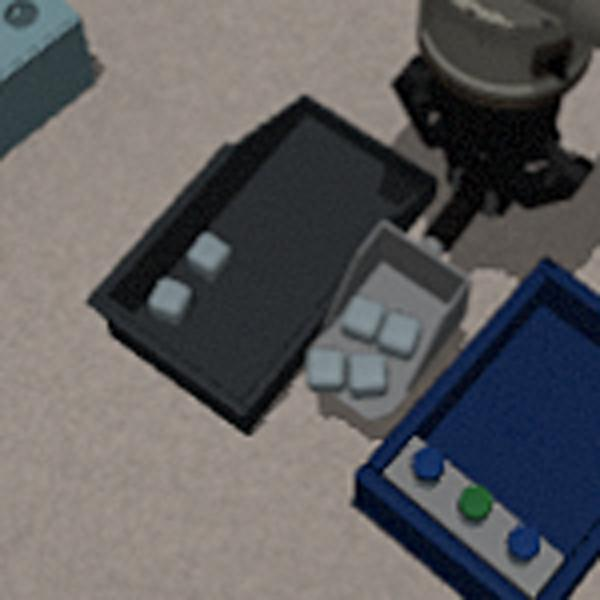

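>>> move_arm(deltas="0.1 0.02 0 0 0; 0.1 0.06 -0.01 0 0; 0.1 0.12 -0.02 0 0; 0.1 0.2 -0.04 0 0.001; 0.1 0.32 -0.06 0 0.003; 0.1 0.45 -0.09 0 0.005; 0.1 0.58 -0.12 0 0.007; 0.1 0.72 -0.15 0 0.009; 0.1 0.86 -0.18 0 0.011; 0.1 0.98 -0.2 0 0.0117")

```text
t: 24.15
tool_pos: [0.5011, 0.2312, 0.1114]
eef_rot: [0.718, 0.697, 0.0, -0.0]
ft_force: [0.4, -0.2, -2.3]
finger_gap: 0.0172
```

>>> move_arm(deltas="0.1 0.07 0 0 0; 0.1 0.14 0 0 0; 0.1 0.18 0 0 0; 0.1 0.18 0 0.1 0; 0.1 0.18 0 0.2 0; 0.1 0.18 0 0.3 0; 0.1 0.18 0 0.4 0; 0.1 0.18 0 0.44 0; 0.1 0.18 0 0.44 0")

```text
t: 25.28
tool_pos: [0.5019, 0.2481, 0.0671]
eef_rot: [0.718, 0.696, -0.0, -0.0]
ft_force: [-0.3, 0.3, -3.9]
finger_gap: 0.0171
```

```bash
python3 -c "
from h import *
plan([0.5005,0.2496,0.0675],88.3)
a,_=snap('scene','s21')
cv2.imwrite('pics/ap.png',cv2.resize(a[230:370,300:440],(600,600),interpolation=2)[:,:,::-1])"
```

```text
t 25.275 pos [0.5019 0.2481 0.0671] q [ 7.176e-01  6.965e-01 -1.000e-04 -1.000e-04] F [-0.33  0.28 -3.9 ] M [ 0.02  0.31 -0.06] gap 0.0171
yaw 88.29 tilt 0.02 q [ 0.32  0.23  1.69  0.    1.22 -1.22]
d [ 0.014 -0.015 -0.004]
roll -0.0
```

View pics/ap.png

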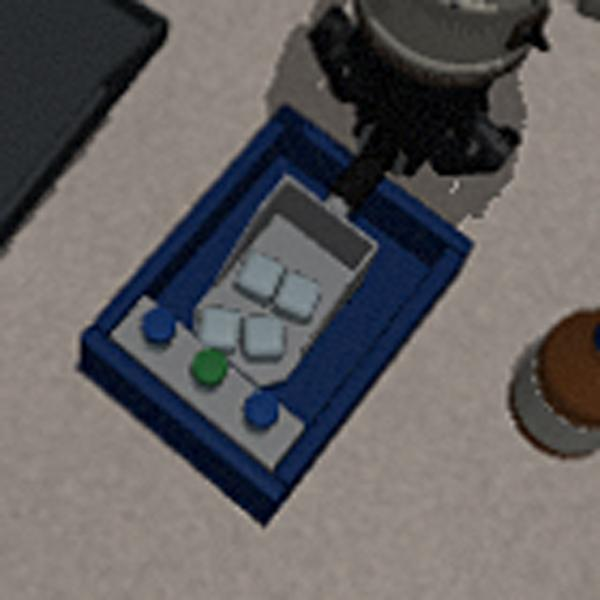

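>>> move_arm(deltas="0.1 0 0.06 0 0; 0.1 0 0.1 0 0; 0.1 0 0.16 -0.12 0; 0.1 0 0.22 -0.25 0; 0.1 0 0.29 -0.37 0; 0.1 0 0.37 -0.48 0; 0.1 0 0.46 -0.59 0; 0.1 0 0.46 -0.59 0", force=40)

```text
t: 26.32
tool_pos: [0.549, 0.2468, 0.1271]
eef_rot: [0.718, 0.696, 0.001, 0.0]
ft_force: [-1.0, 0.8, -2.7]
finger_gap: 0.0167
```

```bash
python3 -c "
from h import *
plan([0.5005,0.2496,0.0675],88.3)
a,_=snap('scene','s22')
cv2.imwrite('pics/ap.png',cv2.resize(a[230:370,300:440],(600,600),interpolation=2)[:,:,::-1])"
```

```text
t 26.325 pos [0.549  0.2468 0.1271] q [7.176e-01 6.964e-01 8.000e-04 4.000e-04] F [-0.95  0.75 -2.65] M [0.11 0.35 0.05] gap 0.0167
yaw 88.28 tilt 0.1 q [ 0.29  0.26  1.52  0.    1.36 -1.25]
d [ 0.013 -0.486  0.596]
roll -0.0001
```

View pics/ap.png

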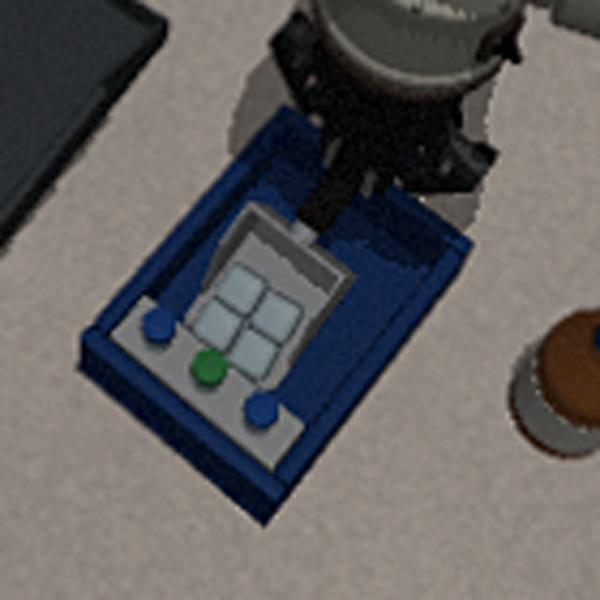

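>>> move_arm(deltas="0.1 0 -0.1 0 0; 0.1 0 -0.22 0 0; 0.1 0 -0.35 0 0; 0.1 0 -0.48 0 0; 0.1 0 -0.6 -0.05 0; 0.1 0 -0.7 -0.1 0; 0.1 0 -0.7 -0.1 0", force=60)

```text
t: 27.25
tool_pos: [0.4777, 0.2491, 0.1372]
eef_rot: [0.717, 0.697, 0.001, 0.0]
ft_force: [-0.5, 0.1, -2.8]
finger_gap: 0.0174
```

```bash
python3 -c "
from h import *
plan([0.5005,0.2496,0.0675],88.3)
a,_=snap('scene','s23')
cv2.imwrite('pics/ap.png',cv2.resize(a[230:370,300:440],(600,600),interpolation=2)[:,:,::-1])"
```

```text
t 27.25 pos [0.4777 0.2491 0.1372] q [7.174e-01 6.966e-01 6.000e-04 2.000e-04] F [-0.55  0.08 -2.79] M [ 0.04  0.14 -0.02] gap 0.0174
yaw 88.31 tilt 0.08 q [ 0.34  0.13  1.66  0.    1.36 -1.2 ]
d [0.012 0.227 0.697]
roll 0.0
```

View pics/ap.png

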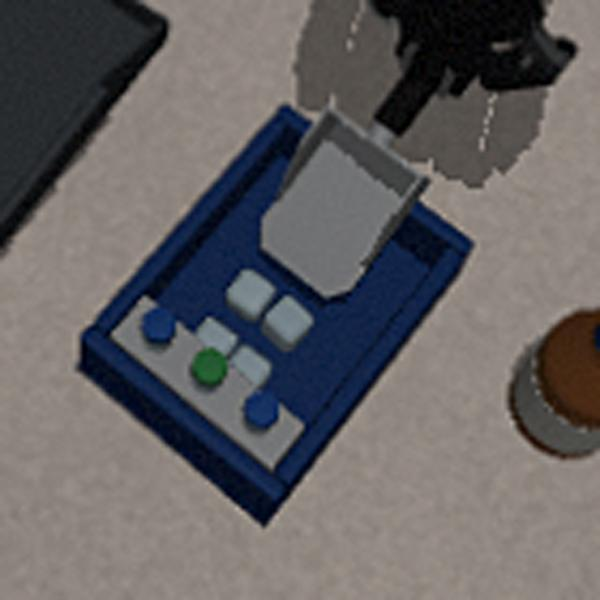

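>>> move_arm(deltas="0.1 0 0 -0.4 0; 0.1 -0.2 0 -0.65 0; 0.1 -0.6 -0.25 -0.65 0; 0.1 -1 -0.5 -0.65 0", force=60)

```text
t: 27.8
tool_pos: [0.4247, 0.1494, 0.2012]
eef_rot: [0.717, 0.697, -0.0, 0.0]
ft_force: [0.1, -0.3, -1.5]
finger_gap: 0.0172
```

>>> move_arm(deltas="0.1 -0.4 -0.25 0 0; 0.1 -0.8 -0.5 0 0.01; 0.1 -1 -0.5 0 0.01")

```text
t: 28.18
tool_pos: [0.3712, 0.0505, 0.2016]
eef_rot: [0.74, 0.673, 0.0, 0.0]
ft_force: [0.3, 0.0, -2.3]
finger_gap: 0.0171
```

>>> move_arm(deltas="0.1 -0.2 -0.25 0 0; 0.1 -0.3 -0.4 0 0; 0.1 -0.3 -0.4 0 0")

```text
t: 28.55
tool_pos: [0.3293, 0.0252, 0.2016]
eef_rot: [0.74, 0.673, 0.0, 0.0]
ft_force: [1.0, 0.5, -2.5]
finger_gap: 0.0172
```

```bash
python3 -c "
from h import *
plan([0.335,0.015,0.0305],86)
a,d=snap('scene','s24')
cv2.imwrite('pics/ap.png',cv2.resize(a[100:300,250:450],(600,600),interpolation=2)[:,:,::-1])
P=cloud('scene',d); m=(P[...,0]>.35)&(P[...,0]<.49)&(abs(P[...,1])<.09)&(P[...,2]>.05); Q=P[m]; print(Q[Q[:,0].argsort()[-30:]].mean(0), Q[:,2].min())
"
```

```text
t 28.55 pos [0.3293 0.0252 0.2016] q [7.396e-01 6.731e-01 3.000e-04 4.000e-04] F [ 1.    0.53 -2.48] M [0.05 0.11 0.03] gap 0.0172
yaw 84.61 tilt 0.06 q [-0.16 -0.38  1.97 -0.    1.55 -1.63]
d [-0.096  0.064  1.711]
roll -0.0039
[0.44180455 0.0237174  0.113869  ] 0.1110375553661106
```

View pics/ap.png

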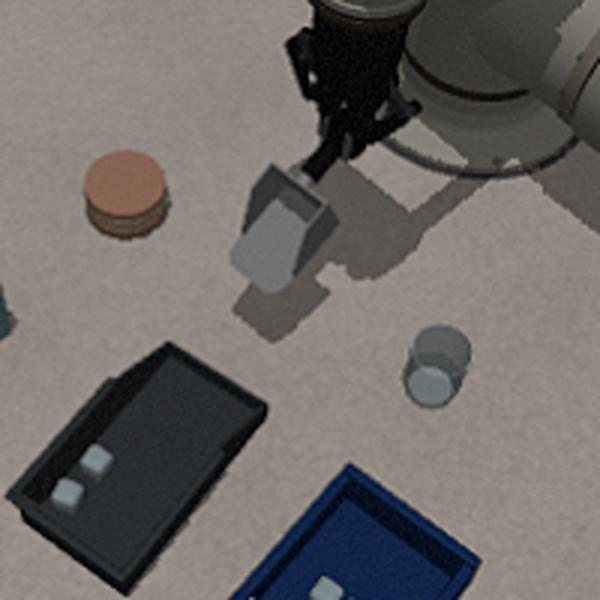

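>>> move_arm(deltas="0.1 -0.05 0.1 0.4 0; 0.1 -0.1 0.15 0.8 0; 0.1 -0.1 0.15 1 0; 0.1 -0.1 0.15 1 0", force=40)

```text
t: 29.1
tool_pos: [0.3433, 0.0148, 0.1003]
eef_rot: [0.739, 0.674, -0.001, -0.001]
ft_force: [-0.1, 0.6, -1.0]
finger_gap: 0.0171
```

>>> move_arm(deltas="0.1 0 0 0.12 0; 0.1 0 -0.09 0.23 0; 0.1 0 -0.17 0.34 0; 0.1 0 -0.24 0.46 0; 0.1 0 -0.3 0.58 0; 0.1 0 -0.33 0.68 0; 0.1 0 -0.33 0.73 0; 0.1 0 -0.33 0.74 0")

```text
t: 30.1
tool_pos: [0.3091, 0.0178, 0.0273]
eef_rot: [0.739, 0.674, -0.001, -0.001]
ft_force: [-29.0, 4.6, 38.5]
finger_gap: 0.0173
```

```bash
python3 -c "
from h import *
plan([0.335,0.015,0.0305],86)
a,d=snap('scene','s25')
cv2.imwrite('pics/ap.png',cv2.resize(a[100:250,270:420],(600,600),interpolation=2)[:,:,::-1])
"
```

```text
t 30.1 pos [0.3091 0.0178 0.0273] q [ 0.7389  0.6738 -0.0009 -0.0013] F [-28.99   4.6   38.51] M [0.75 3.3  0.24] gap 0.0173
yaw 84.72 tilt 0.18 q [-0.19 -0.26  2.26  0.    1.14 -1.67]
d [-0.004  0.261 -0.032]
roll -0.0036
```

View pics/ap.png

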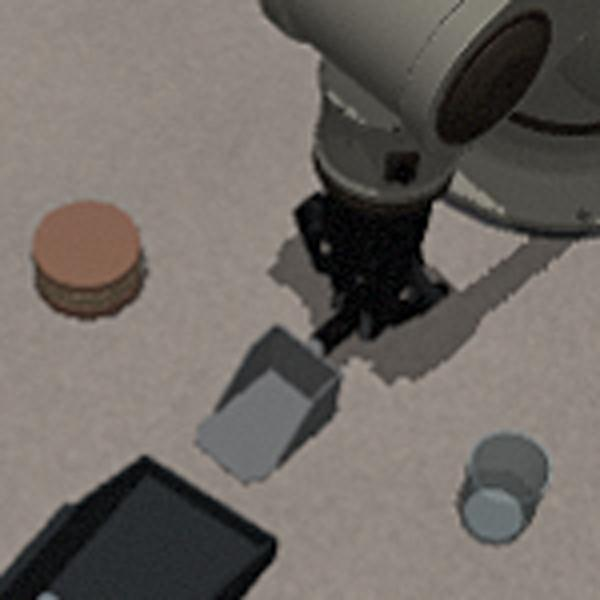

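>>> move_arm(deltas="0.1 0 0 -0.02 0; 0.3 0 0 -0.03 0; 0.4 0 0 -0.03 0; 0.4 0 0 -0.03 0; 0.4 0 0 -0.03 0")

```text
t: 30.78
tool_pos: [0.3105, 0.0175, 0.0302]
eef_rot: [0.739, 0.674, -0.0, -0.0]
ft_force: [0.1, 0.1, -0.3]
finger_gap: 0.0344
```

Run:
```python
from h import *
plan()
a,d=snap('scene','s26'); b,e=snap('top','t26')
cv2.imwrite('pics/ap.png',np.hstack([cv2.resize(a[100:250,270:420],(400,400),interpolation=2),cv2.resize(b[200:300,270:370],(400,400),interpolation=2)])[:,:,::-1])
for n,dd in(('scene',d),('top',e)):
  P=cloud(n,dd); m=(P[...,0]>.2)&(P[...,0]<.49)&(abs(P[...,1]-.02)<.06)&(P[...,2]<.066)&(P[...,2]>.035); q=P[m]
  for y0 in np.arange(-.03,.06,.01):
    s=q[abs(q[:,1]-y0)<.005]
    if len(s)>1: print(n,y0.round(3),len(s),s[:,0].min().round(4),s[:,0].max().round(4))
  h=P[(P[...,0]>.22)&(P[...,0]<.36)&(abs(P[...,1]-.015)<.03)&(P[...,2]<.064)&(P[...,2]>.054)]
  print(n,'handle',len(h)); 
  if len(h)>5:
    for x0 in np.arange(.24,.36,.02):
      s=h[abs(h[:,0]-x0)<.01]
      if len(s)>2: print(x0.round(2),len(s),np.median(s,0).round(4))
```

```text
t 30.775 pos [0.3105 0.0175 0.0302] q [ 7.391e-01  6.736e-01 -0.000e+00 -1.000e-04] F [ 0.15  0.13 -0.32] M [ 0.01 -0.01  0.04] gap 0.0344
yaw 84.69 tilt 0.01 q [-0.19 -0.27  2.26  0.    1.15 -1.67]
scene -0.02 40 0.3686 0.4113
scene -0.01 22 0.3139 0.3726
scene 0.0 50 0.2982 0.3734
scene 0.01 42 0.3019 0.3739
scene 0.02 86 0.3027 0.3742
scene 0.03 45 0.2665 0.3766
scene 0.04 46 0.3197 0.4144
scene 0.05 39 0.3079 0.3998
scene handle 112
0.3 14 [0.3075 0.0146 0.0579]
0.32 47 [0.3212 0.0201 0.0583]
0.34 33 [0.3408 0.0187 0.0584]
top -0.03 3 0.397 0.4035
top -0.02 3 0.3812 0.387
top 0.03 2 0.2571 0.2573
top 0.04 8 0.3923 0.4179
top handle 3
```

View pics/ap.png

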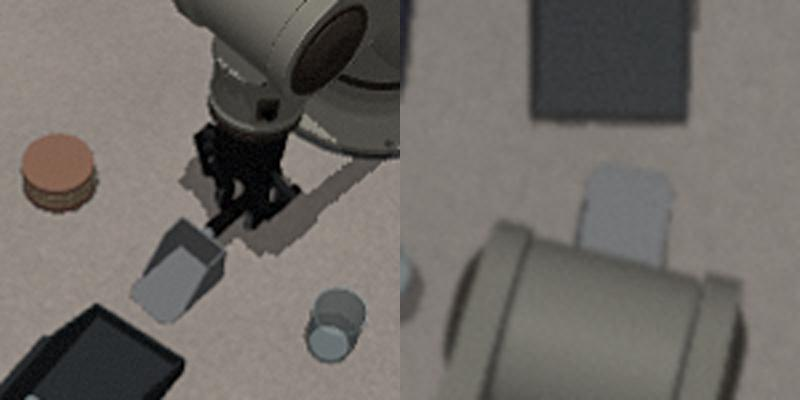

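Run:
```python
from h import *
print(onz('top',[[270+228/4,200+163/4]],0.0).round(4), onz('scene',[[270+155/400*150,100+318/400*150]],0.0))
# clips
for n in('top','scene'):
    P=cloud(n,np.load(f'pics/{n}0.npy')); im=cv2.imread(f'pics/{n}0.png').astype(int)
    m=(P[...,0]>.46)&(P[...,0]<.62)&(P[...,1]<-.38)&(P[...,1]>-.48)&(P[...,2]>.04)&(P[...,2]<.11)
    Q=P[m]
    for lo,hi in((.04,.06),(.06,.07),(.07,.08),(.08,.1)):
        q=Q[(Q[:,2]>lo)&(Q[:,2]<hi)]
        for s,nm in((q[q[:,0]<.538],'near'),(q[q[:,0]>=.538],'far')):
            if len(s)>3: print(n,lo,nm,len(s),'mean',s.mean(0).round(4),'min',s.min(0).round(4),'max',s.max(0).round(4))
    m2=(P[...,0]>.44)&(P[...,0]<.64)&(P[...,1]<-.36)&(P[...,1]>-.50)&(im.sum(2)<200)&(P[...,2]<.02)&(P[...,2]>-.005)
    q=P[m2]; c,w,g=cv2.minAreaRect((q[:,:2]*1000).astype(np.float32)); print(n,'plate',len(q),np.round(c,1),np.round(w,1),round(g,1))
```

```text
[[0.4604 0.0034 0.    ]] [[0.46121016 0.02105485 0.        ]]
top 0.04 near 15 mean [ 0.5033 -0.4199  0.0511] min [ 0.4993 -0.4361  0.0424] max [ 0.5099 -0.413   0.0587]
top 0.04 far 20 mean [ 0.5639 -0.4253  0.0519] min [ 0.5596 -0.4412  0.04  ] max [ 0.5723 -0.4182  0.0599]
top 0.06 near 23 mean [ 0.5049 -0.4287  0.0653] min [ 0.4996 -0.4384  0.0602] max [ 0.512  -0.4201  0.0699]
top 0.06 far 26 mean [ 0.5656 -0.4323  0.0645] min [ 0.5592 -0.4424  0.0602] max [ 0.5725 -0.4201  0.069 ]
top 0.07 near 14 mean [ 0.5063 -0.4273  0.0727] min [ 0.4986 -0.4381  0.0703] max [ 0.5132 -0.4124  0.0771]
top 0.07 far 10 mean [ 0.5637 -0.4367  0.0739] min [ 0.5582 -0.4452  0.0701] max [ 0.5709 -0.4176  0.0798]
top 0.08 near 20 mean [ 0.5053 -0.4263  0.0877] min [ 0.4984 -0.4391  0.082 ] max [ 0.5119 -0.4101  0.0959]
top 0.08 far 20 mean [ 0.5674 -0.4275  0.0854] min [ 0.5598 -0.4426  0.0803] max [ 0.5747 -0.4139  0.0952]
top plate 629 [ 536.8 -426.2] [ 66.9 125.2] 84.8
scene 0.04 near 25 mean [ 0.51   -0.4123  0.0532] min [ 0.5038 -0.4308  0.0413] max [ 0.5166 -0.407   0.059 ]
scene 0.04 far 5 mean [ 0.5778 -0.4299  0.0529] min [ 0.5766 -0.4331  0.0438] max [ 0.5785 -0.4241  0.0596]
scene 0.06 near 12 mean [ 0.511  -0.4223  0.0672] min [ 0.5025 -0.4305  0.0625] max [ 0.5165 -0.4101  0.0696]
scene 0.06 far 17 mean [ 0.5732 -0.4293  0.0654] min [ 0.5651 -0.4366  0.0606] max [ 0.5795 -0.418   0.0698]
scene 0.07 near 24 mean [ 0.5093 -0.4227  0.0746] min [ 0.5013 -0.4344  0.0701] max [ 0.5165 -0.4074  0.0797]
scene 0.07 far 19 mean [ 0.5714 -0.4215  0.076 ] min [ 0.5634 -0.4394  0.0713] max [ 0.578  -0.4116  0.0798]
scene 0.08 near 21 mean [ 0.5093 -0.4245  0.0853] min [ 0.5011 -0.4381  0.0802] max [ 0.5164 -0.4053  0.091 ]
scene 0.08 far 18 mean [ 0.5708 -0.4294  0.0862] min [ 0.5624 -0.4424  0.0807] max [ 0.5783 -0.4099  0.0901]
scene plate 199 [ 539.8 -422.5] [ 71.5 130. ] 85.1
```

>>> move_arm(deltas="0.2 0 -0.015 0 0; 0.1 0 -0.015 0 0; 0.1 0 -0.015 0 0; 0.1 0 -0.015 0 0; 0.1 0 -0.015 0 0", force=80)

```text
t: 31.5
tool_pos: [0.309, 0.0176, 0.0303]
eef_rot: [0.739, 0.674, -0.0, -0.0]
ft_force: [-3.5, -0.3, 3.6]
finger_gap: 0.0177
```

>>> move_arm(deltas="0.1 0 0 -0.3 0; 0.1 0 0 -0.7 0; 0.1 0 0 -1 0; 0.1 0 0 -1 0")

```text
t: 32.0
tool_pos: [0.31, 0.0175, 0.1318]
eef_rot: [0.739, 0.674, 0.001, 0.001]
ft_force: [-0.7, 0.1, -2.2]
finger_gap: 0.0177
```

```bash
python3 -c "
from h import *
plan([0.538,-0.4248,0.155],85.1)
a,d=snap('scene','s27')
cv2.imwrite('pics/ap.png',cv2.resize(a[60:240,230:410],(600,600),interpolation=2)[:,:,::-1])
"
```

```text
t 32.0 pos [0.31   0.0175 0.1318] q [0.7391 0.6736 0.0011 0.0013] F [-0.67  0.06 -2.21] M [ 0.03  0.13 -0.01] gap 0.0177
yaw 84.7 tilt 0.19 q [-0.19 -0.39  2.12  0.    1.41 -1.67]
d [-4.193  2.679 -0.223]
roll -0.0011
```

View pics/ap.png

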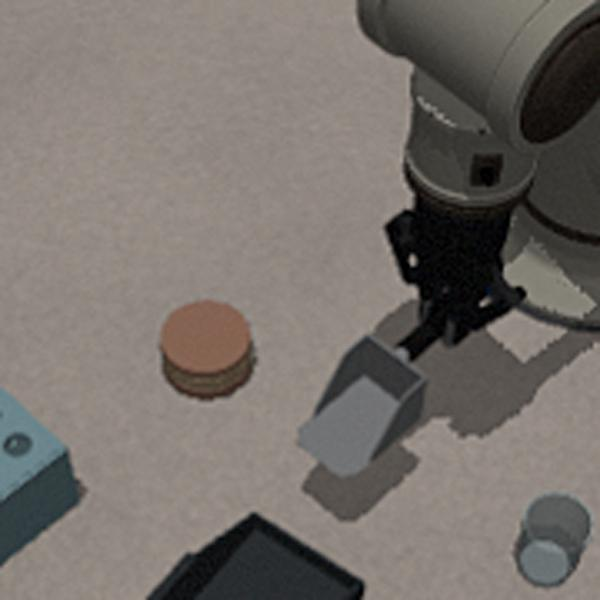

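>>> move_arm(deltas="0.1 0 0 -0.25 0; 0.1 -0.4 0.25 -0.25 0; 0.1 -0.8 0.5 -0.25 0; 0.1 -1 0.65 -0.25 0")

```text
t: 32.55
tool_pos: [0.3647, -0.0896, 0.1536]
eef_rot: [0.74, 0.673, -0.0, -0.001]
ft_force: [-0.7, -0.4, -2.3]
finger_gap: 0.0177
```

>>> move_arm(deltas="0.1 -0.5 0.32 0 0; 0.1 -1 0.65 0 0; 0.1 -1 0.65 0 0")

```text
t: 32.92
tool_pos: [0.4204, -0.1961, 0.1526]
eef_rot: [0.74, 0.673, -0.001, -0.002]
ft_force: [-0.7, 0.2, -1.7]
finger_gap: 0.0177
```

>>> move_arm(deltas="0.1 -0.5 0.32 0 0; 0.1 -1 0.65 0 0; 0.1 -1 0.65 0 0")

```text
t: 33.3
tool_pos: [0.4758, -0.301, 0.1524]
eef_rot: [0.74, 0.673, -0.0, -0.002]
ft_force: [-0.8, 1.6, -2.9]
finger_gap: 0.0181
```

>>> move_arm(deltas="0.1 -0.5 0.32 0 0; 0.1 -1 0.65 0 0; 0.1 -1 0.65 0 -0.001; 0.1 -1 0.65 0 -0.001")

```text
t: 33.8
tool_pos: [0.5306, -0.4035, 0.154]
eef_rot: [0.737, 0.676, 0.0, -0.001]
ft_force: [0.1, -0.4, -1.2]
finger_gap: 0.018
```

```bash
python3 -c "
from h import *
plan([0.538,-0.4248,0.155],85.1)
"
```

```text
t 33.8 pos [ 0.5306 -0.4035  0.154 ] q [ 0.7369  0.676   0.     -0.0012] F [ 0.08 -0.41 -1.19] M [ 0.02  0.13 -0.01] gap 0.018
yaw 85.07 tilt 0.14 q [-0.77  0.38  1.31  0.    1.46 -2.25]
d [-0.206  0.092 -0.011]
roll -0.0001
```

>>> move_arm(deltas="0.1 -0.12 0.05 0 0; 0.1 -0.206 0.092 0.2 0; 0.1 -0.206 0.092 0.5 0; 0.1 -0.206 0.092 0.6 0; 0.1 -0.206 0.092 0.6 0")

```text
t: 34.42
tool_pos: [0.5382, -0.4258, 0.0945]
eef_rot: [0.737, 0.676, -0.0, -0.001]
ft_force: [0.4, 0.7, -1.2]
finger_gap: 0.0177
```

```bash
python3 -c "
from h import *
plan([0.538,-0.4248,0.0555],85.1)
a,d=snap('scene','s28'); b,e=snap('top','t28')
cv2.imwrite('pics/ap.png',np.hstack([cv2.resize(a[90:190,140:240],(500,500),interpolation=2),cv2.resize(b[180:260,440:500],(300,400),interpolation=2)[:].repeat(1,0) if 0 else cv2.copyMakeBorder(cv2.resize(b[180:260,440:500],(300,400),interpolation=2),0,100,0,0,0)])[:,:,::-1])
"
```

```text
t 34.425 pos [ 0.5382 -0.4258  0.0945] q [ 7.370e-01  6.759e-01 -0.000e+00 -7.000e-04] F [ 0.42  0.74 -1.24] M [ 0.03  0.14 -0.02] gap 0.0177
yaw 85.05 tilt 0.08 q [-0.78  0.45  1.33  0.    1.36 -2.27]
d [ 0.01  -0.002  0.39 ]
roll -0.0001
```

View pics/ap.png

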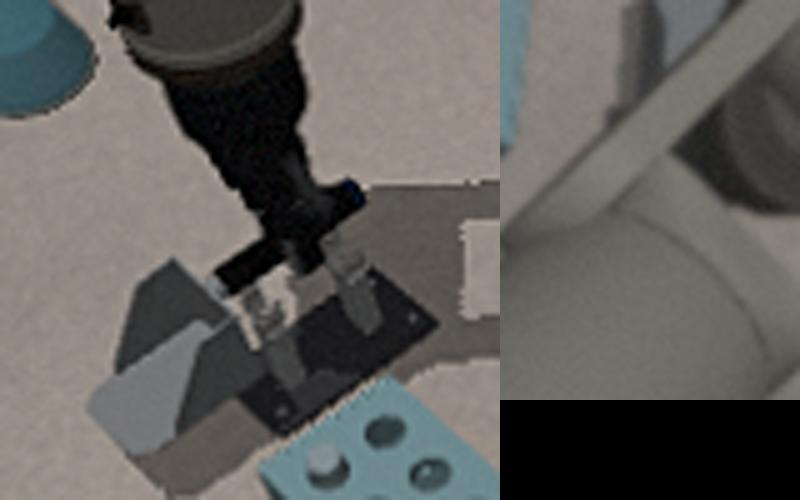

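Run:
```python
from h import *
P=cloud('scene',np.load('pics/s28.npy')); im=cv2.imread('pics/s28.png').astype(int)
a=np.radians(-4.95); R=np.array([[np.cos(a),np.sin(a)],[-np.sin(a),np.cos(a)]])
def loc(Q): return np.c_[(Q[:,:2]-[.538,-.4258])@R.T,Q[:,2]]
m=(P[...,0]>.45)&(P[...,0]<.62)&(P[...,1]>-.5)&(P[...,1]<-.36)&(P[...,2]>.02)&(P[...,2]<.13)
Q=loc(P[m])*1000; dark=im[m].sum(1)
h=Q[(Q[:,2]>104)&(abs(Q[:,1])<20)&(dark<110)]
for x0 in range(-55,65,10):
    s=h[abs(h[:,0]-x0)<5]
    if len(s)>2: print('h',x0,len(s),'y',s[:,1].min().round(1),s[:,1].max().round(1),'ztop',s[:,2].max().round(1), 'ymed top', np.median(s[s[:,2]>s[:,2].max()-3,1]).round(1))
print('h x range',h[:,0].min(),h[:,0].max())
c=Q[(Q[:,2]>70)&(Q[:,2]<96)&(dark>110)]
for lo,hi in((-60,0),(0,60)):
    s=c[(c[:,0]>lo)&(c[:,0]<hi)&(abs(c[:,1])<25)]; print('clip',len(s),s.min(0).round(1),s.max(0).round(1),s.mean(0).round(1))
w=Q[(Q[:,0]>52)&(Q[:,2]>104)]; print('x>52',w[:,0].min() if len(w) else 0)
b=loc(P[(P[...,0]>.56)&(P[...,0]<.72)&(P[...,1]>-.5)&(P[...,1]<-.36)&(P[...,2]>.1)&(P[...,2]<.13)])*1000
print('bowl rim',len(b),b.min(0).round(1),b.max(0).round(1))
# same camera, first picture: clip rel
P=cloud('scene',np.load('pics/scene0.npy'));m=(P[...,0]>.45)&(P[...,0]<.62)&(P[...,1]>-.5)&(P[...,1]<-.36)&(P[...,2]>.08)&(P[...,2]<.096)
Q=loc(P[m])*1000
for lo,hi in((-60,0),(0,60)):
    s=Q[(Q[:,0]>lo)&(Q[:,0]<hi)]; print('clip0',len(s),s.min(0).round(1),s.max(0).round(1))
```

```text
h -45 18 y 3.5 15.1 ztop 128.2 ymed top 6.2
h -35 7 y 7.1 14.1 ztop 125.5 ymed top 7.1
h 5 10 y -7.7 19.5 ztop 127.4 ymed top -5.2
h 15 19 y -1.5 16.5 ztop 129.0 ymed top 12.6
h 25 18 y 2.1 13.0 ztop 125.9 ymed top 4.8
h 35 21 y -0.2 16.7 ztop 125.4 ymed top 9.0
h 45 21 y -0.5 14.2 ztop 125.5 ymed top 6.6
h x range -50.74103325384658 50.22433326564324
clip 33 [-36.6 -11.4  70. ] [-3.9 21.  95.2] [-28.5   3.6  79.5]
clip 32 [ 26.2 -11.7  70.2] [39.1 18.8 89.4] [32.8  3.9 78.5]
x>52 52.11097070321989
bowl rim 245 [ 21.4 -33.2 100. ] [101.1  39.2 125.5]
clip0 21 [-36.3 -14.6  80.2] [-22.7  17.9  91. ]
clip0 18 [ 25.5 -13.5  80.7] [38.9 18.7 90.1]
```

>>> move_arm(deltas="0.1 0 0 0.08 0; 0.1 0 0 0.14 0; 0.1 0 0 0.2 0; 0.1 0 0 0.26 0; 0.1 0 0 0.32 0; 0.1 0 0 0.37 0; 0.1 0 0 0.39 0; 0.1 0 0 0.39 0", force=100)

```text
t: 35.52
tool_pos: [0.5383, -0.426, 0.056]
eef_rot: [0.737, 0.676, -0.0, -0.0]
ft_force: [-1.8, -2.1, -3.7]
finger_gap: 0.0176
```

```bash
python3 -c "
from h import *
plan([0.538,-0.4258,0.0553],85.1)
a,d=snap('scene','s29')
cv2.imwrite('pics/ap.png',cv2.resize(a[90:190,140:240],(600,600),interpolation=2)[:,:,::-1])
"
```

```text
t 35.525 pos [ 0.5383 -0.426   0.056 ] q [ 7.369e-01  6.759e-01 -0.000e+00 -3.000e-04] F [-1.76 -2.14 -3.65] M [-0.27  0.13  0.09] gap 0.0176
yaw 85.06 tilt 0.03 q [-0.78  0.48  1.37 -0.    1.29 -2.27]
d [ 0.002 -0.003  0.007]
roll -0.0001
```

View pics/ap.png

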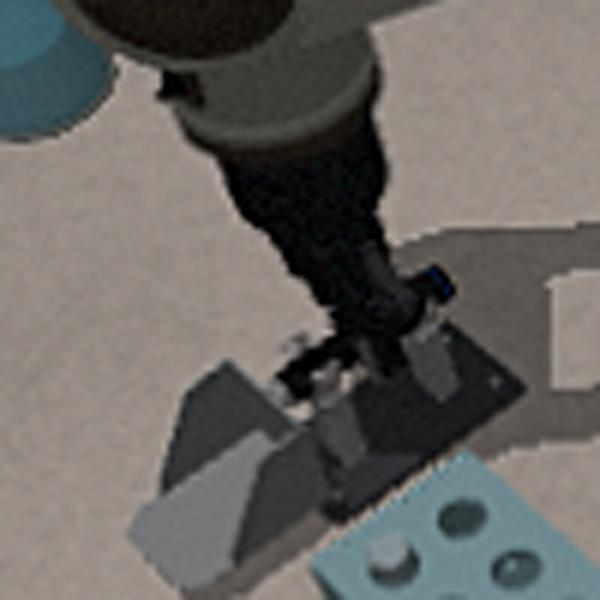

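>>> move_arm(deltas="0.1 0 0 0.01 0; 0.4 0 0 0.005 0; 0.7 0 0 0.005 0; 0.8 0 0 0.005 0; 0.8 0 0 0.005 0; 0.8 0 0 -0.2 0; 0.8 0 0 -0.6 0; 0.8 0 0 -1 0; 0.8 0 0 -1 0")

```text
t: 36.7
tool_pos: [0.5395, -0.427, 0.1617]
eef_rot: [0.737, 0.676, 0.0, 0.003]
ft_force: [0.6, 0.6, -1.2]
finger_gap: 0.0684
```

>>> move_arm(deltas="0.8 -0.4 -0.4 -0.4 0; 0.8 -0.8 -0.8 -0.6 0; 0.8 -1 -1 -0.6 0; 0.8 -1 -1 -0.6 0")

```text
t: 37.2
tool_pos: [0.4283, -0.5185, 0.2169]
eef_rot: [0.738, 0.675, -0.0, 0.0]
ft_force: [-0.0, 1.0, -0.1]
finger_gap: 0.0684
```

Run:
```python
from h import *
plan()
a,d=snap('scene','s30'); b,e=snap('top','t30')
cv2.imwrite('pics/ap.png',np.hstack([cv2.resize(a[90:190,140:240],(400,400),interpolation=2),cv2.resize(b[160:260,420:520],(400,400),interpolation=2)])[:,:,::-1])
an=np.radians(-4.95); R=np.array([[np.cos(an),np.sin(an)],[-np.sin(an),np.cos(an)]])
for n,dd,im in(('scene',d,a),('top',e,b)):
    P=cloud(n,dd); m=(P[...,0]>.45)&(P[...,0]<.75)&(P[...,1]>-.5)&(P[...,1]<-.36)&(P[...,2]>.04)&(P[...,2]<.11)
    Q=np.c_[(P[m][:,:2]-[.538,-.4250])@R.T,P[m][:,2]]*1000; dk=im[m].astype(int).sum(1)
    h=Q[(dk<110)&(abs(Q[:,0])<56)&(abs(Q[:,1])<16)&(Q[:,2]>62)]
    for x0 in range(-50,60,10):
        s=h[abs(h[:,0]-x0)<5]
        if len(s)>2: print(n,x0,len(s),'y',s[:,1].min().round(1),s[:,1].max().round(1),'z95',np.percentile(s[:,2],90).round(1))
    print('xr',h[:,0].min(),h[:,0].max())
    w=Q[(Q[:,0]>56)&(Q[:,0]<75)&(Q[:,2]>75)]; print('back wall top',len(w),w.min(0).round(1),w.max(0).round(1))
```

```text
t 37.2 pos [ 0.4283 -0.5185  0.2169] q [ 7.379e-01  6.749e-01 -2.000e-04  2.000e-04] F [-0.02  1.05 -0.05] M [-0.02 -0.01  0.05] gap 0.0684
yaw 84.89 tilt 0.03 q [-0.99  0.36  1.21 -0.    1.57 -2.48]
scene -50 7 y -0.5 11.7 z95 87.8
scene -40 17 y -2.9 13.5 z95 87.4
scene -30 12 y -5.7 7.1 z95 88.1
scene -20 17 y -7.1 10.7 z95 86.6
scene -10 21 y -3.5 12.4 z95 86.4
scene 0 16 y -4.0 11.1 z95 85.8
scene 10 18 y -2.5 11.4 z95 84.8
scene 20 17 y -1.6 12.0 z95 86.7
scene 30 12 y -3.1 9.2 z95 86.0
scene 40 13 y -3.1 10.9 z95 84.6
scene 50 12 y -1.6 12.2 z95 84.7
xr -49.94791344878678 51.02087989799369
back wall top 40 [ 56.  -33.3  75.4] [74.9 36.2 84.3]
top -20 3 y -2.5 5.6 z95 88.2
top -10 3 y 2.2 8.1 z95 85.8
top 10 3 y -5.6 3.8 z95 85.0
xr -52.33178569360459 14.210528419113043
back wall top 45 [ 56.  -35.9  75.4] [74.  30.8 87.1]
```

View pics/ap.png

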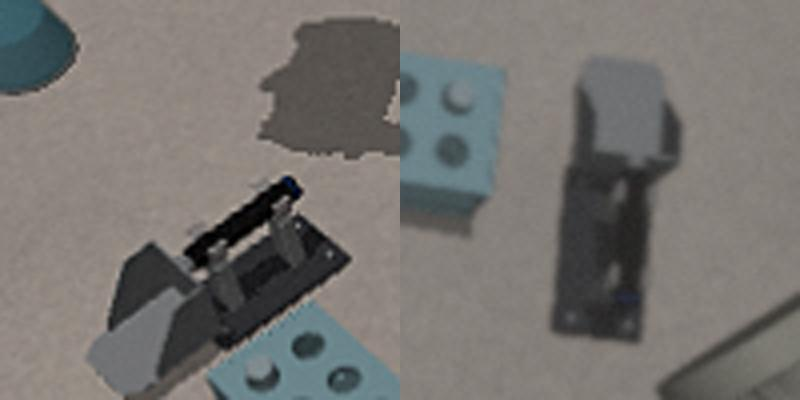

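Run:
```python
from h import *
def go(n,tag,c,yaw,zlo,zhi,xr):
    P=cloud(n,np.load(f'pics/{tag}.npy')); im=cv2.imread(f'pics/{tag}.png').astype(int)
    a=np.radians(yaw); R=np.array([[np.cos(a),np.sin(a)],[-np.sin(a),np.cos(a)]])
    Q=np.c_[(P[...,:2].reshape(-1,2)-c)@R.T,P[...,2].ravel()]*1000; dk=im.reshape(-1,3).sum(1)
    m=(dk<110)&(Q[:,0]>xr[0])&(Q[:,0]<xr[1])&(abs(Q[:,1])<16)&(Q[:,2]>zlo)&(Q[:,2]<zhi); h=Q[m]
    X=[];Z=[]
    for x0 in range(-50,60,10):
        s=h[abs(h[:,0]-x0)<5]
        if len(s)>5: X.append(x0);Z.append(np.percentile(s[:,2],85))
    print(tag,len(h),np.round(Z,1),X,'slope deg',np.degrees(np.arctan(np.polyfit(X,Z,1)[0])).round(2),'mid',np.polyfit(X,Z,1)[1].round(1))
go('scene','s8',[.3105,.0155],2.5,35,68,(-56,56))
go('scene','s30',[.538,-.425],-4.95,62,95,(-56,56))
go('top','t8',[.3105,.0155],2.5,35,68,(-56,56))
# pan and tub contents
a=cv2.imread('pics/s30.png'); b=cv2.imread('pics/t30.png')
cv2.imwrite('pics/ap.png',np.hstack([cv2.resize(a[200:360,240:460],(440,400)),cv2.resize(b[140:280,170:350],(360,400))]))
for n,tag in(('top','t30'),('scene','s30')):
    P=cloud(n,np.load(f'pics/{tag}.npy'))
    for nm,bx,z0,z1 in(('dish',(.3,.5,-.28,-.1),.035,.055),('beak',(.3,.45,.1,.25),.02,.09)):
        m=(P[...,2]>z0)&(P[...,2]<z1)&(P[...,0]>bx[0])&(P[...,0]<bx[1])&(P[...,1]>bx[2])&(P[...,1]<bx[3]); q=P[m]
        if len(q)>10: print(nm,n,np.round(cv2.minAreaRect((q[:,:2]*1000).astype(np.float32))[0],1))
    m=(P[...,2]>.08)&(P[...,2]<.16)&(P[...,0]>.48)&(P[...,0]<.62)&(P[...,1]>.37)&(P[...,1]<.5)
    P0=cloud(n,np.load(f'pics/{n}0.npy')); m0=(P0[...,2]>.08)&(P0[...,2]<.16)&(P0[...,0]>.48)&(P0[...,0]<.62)&(P0[...,1]>.37)&(P0[...,1]<.5)
    print('bottle',P[m].mean(0).round(4),P0[m0].mean(0).round(4))
```

```text
s8 57 [59.7 61.7 59.8 61.3] [-40, -30, -20, -10] slope deg 1.67 mid 61.3
s30 162 [87.1 86.3 87.8 85.4 86.1 85.2 84.5 86.  85.8 84.  84. ] [-50, -40, -30, -20, -10, 0, 10, 20, 30, 40, 50] slope deg -1.64 mid 85.7
t8 76 [62.3 63.7 63.1 61.1 61.9 63. ] [-10, 0, 10, 20, 30, 40] slope deg -0.65 mid 62.7
dish top [ 386.4 -187.3]
beak top [367.3 183.7]
bottle [0.5351 0.4042 0.1126] [0.5352 0.4042 0.113 ]
dish scene [ 389.5 -182.7]
beak scene [370.7 187.5]
bottle [0.5525 0.4145 0.1127] [0.5525 0.4146 0.113 ]
```

View pics/ap.png

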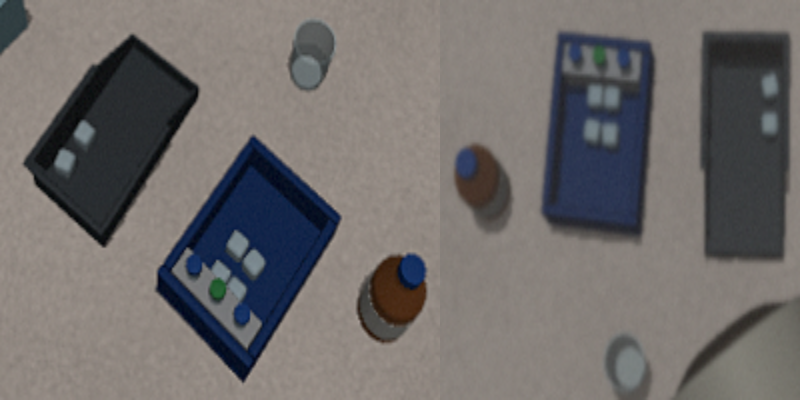

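```bash
python3 -c "
from h import *
st(); print(job_done())"
```

```text
t 37.3 pos [ 0.4302 -0.5169  0.2163] q [ 7.371e-01  6.757e-01  2.000e-04 -2.000e-04] F [ 1.08  0.15 -0.09] M [0.04 0.   0.  ] gap 0.0684
the job is handed in; nothing more can be done
None
```

I moved four ice cubes into the blue pan, snapped the scoop's handle into both spring clips of its stand and let go. I handed the job in at 37.3 s of the 72 s allowed; no verdict was reported.

- **How it went:** I lifted the scoop out of the rack by its bowl, laid it flat on the bench and took it again by the handle. One pass through the tub picked up four cubes. I tipped them out by pressing the lip against the steel block in the pan, pressed the scoop level on the bench, and then pushed the handle into the clips.
- **Ice:** the last pictures show four cubes in the pan, two in the tub and none on the bench in view. The fingers stayed clear of the ice in every picture I took.
- **Handle:** it sits in both clips, lengthwise within about 2 mm and sideways within about 2 mm of its place. The scene camera puts its height about 0.7 mm above its place.
- **Bystanders:** the bottle, dishes and beaker measure within 1 mm of their starting places.
- **A check that did not fully agree:** the scene camera shows the handle about 1.6° lip-down, against the 4° limit. That is about the size of the measurement error, because the same camera was off by about 1.7° the other way when the scoop lay flat on the bench.
- **Force:** the bench press that levelled the scoop reached 38.5 N upward, about 48 N in all at the wrist, against the 120 N wrist limit. The scoop pressed on the bench, not the arm or the gripper's body, so I do not count it against the 40 N limit.

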